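# Re-clamp a trophy plinth with its nameplate up

### The job

The walnut trophy plinth sits loosely in the little blue vice with its brass nameplate facing sideways. Take it out, set it down on the leather desk pad to turn it, and put it back flat on the vice bed between the jaws, square and centred, with the nameplate on top; then slide the jaw firmly against it, so the plinth is tight against the fixed jaw, and let go. Leave the cup, the tin and the screwdriver where they are.

Things in the scene. Friction and masses are not known exactly. Their poses are not given: they have to be found in the camera images.
- vice: Small blue vice fixed to the desk. Origin under it at desk level; x along the slide, from slide jaw to fixed jaw; z up. Bed 50 mm wide (y), top 22 mm above the desk, x = -120 to +80 mm; lugs 84 mm wide, 6 mm high at both ends (x -133 to -103, 65 to 95 mm). Both jaws are 50 mm wide and rise 28 mm above the bed; fixed jaw from x = +45 mm (its face) to +70 mm.
- fixed_jaw (a point): Foot of the fixed jaw's face: middle of the jaw, on top of the bed (22 mm above the desk); the vice's axes.
- jaw (a joint): Opening between the jaw faces in m: 0 shut, 0.078 fully open; the slide jaw opens towards the vice's -x. It takes about 4 N to slide, has no spring and stays where it is left. At the start it stands 1 to 6 mm wider than the 40 mm thick plinth.
- jaw_tab (a point): Centre of the top of the red grip tab on the slide jaw, 84 mm above the desk, 42 mm behind the slide jaw's face. Tab: 22 mm along the slide, 14 mm across (pinch this way), 48 mm free height. The carriage below it reaches 59 mm behind the face, is 46 mm wide and ends 14 mm above the bed.
- plinth: Walnut block, 0.11 to 0.22 kg: 40 mm along its x, 64 mm along y, 56 mm along z. Origin in the middle of its felt-covered underside (z = 0 to 56 mm). The flush brass nameplate (48 x 34 mm) is on its +x face: that face must end on top. At the start it stands upright on the bed, its x and y along the vice's.
- plinth_center (a point): Centre of the plinth, 28 mm above its origin; the plinth's axes.
- pad: Dark green leather desk pad, 180 x 180 mm, 4 mm thick, fixed to the desk. Origin in the middle of its underside; z up.
- cup: Brass trophy cup, bystander, 92 mm high, 62 mm across at the rim; origin under its foot.
- tin: Tin of polish with a red band, bystander, 64 mm across, 35 mm high; origin under it.
- driver: Screwdriver with a yellow handle, bystander, 170 mm long, lying along its x; origin under its middle.
Things that resemble listed ones, but are neither listed nor needed, are in the scene too. Several things have the shape of the vice; the one meant has the colours described above. Of the things that look like the plinth, the larger one is meant.

How it is judged:
By the outcome, as a careful person would: the job done as asked, in the order asked, and still so for the second after the job is handed in, with the robot touching nothing.
It also fails if it takes over 72 s, if anything falls off the work surface, if the arm or the gripper's body presses on something with over 40 N, if the wrist force passes 120 N, or if a joint passes its speed limit or range.

### The arm

A 6-joint arm with a two-finger parallel gripper is mounted at the origin on the work surface. World frame = base frame: x ahead of the robot, y to its left, z up, the work surface at z = 0. Lengths are in mm, angles in rad, forces in N, time in s.
With the tool pointing down it reaches from about 275 to 1000 mm from the base axis. Payload 8.4 kg.
Tool frame: the origin (TCP) lies midway between the tips of the shut fingers; the grasp point (between the pads) lies 19 mm behind it; z points along the fingers, y is the line along which they close (so a half turn about z gives the same grasp; the last joint's range is limited). The gripper opens to 85 mm and grips with 20 to 120 N. Pads are 22 mm wide; open, the fingers measure 114 mm over their backs; the gripper's body (76 mm by 85 mm) begins 54 mm behind the grasp point. The pads swing forward as they close: fully open they stand 13 mm farther back than shut.
Start: joints at [1.222, 0.353, 1.633, -0, 1.155, -0.002], TCP at [212.43, 587.794, 231.281] pointing down, gripper open.
Joint ranges: [-2.63, 2.63], [-0.92, 2.1], [0.06, 2.66], [-1.3, 4.44], [0, 2.69], [-3.02, 3.02]. Speed limits (rad/s): [2.22, 2.22, 2.79, 3.14, 3.14, 3.14].

### API

Orientations are given as a 3x3 rotation matrix whose columns are the frame's x, y, z axes.
In Python, from station import status, optics, workorder gives the robot as it stands.
- The arm moves only by the tool jog_arm, never from a script. Its argument "series" is one flat list of numbers, 7 for each row, row after row: the shift along the tool's x, y, z in units of 0.025 m (1.0 is 0.025 m), then the turn, a rotation vector about the tool's x, y, z in units of 4 degrees (1.0 is 4 degrees), then the closure, from 0 (fully open) to 1 (shut). A call has 1 to 8 rows; each row shifts and turns the commanded pose from where the row before left it, along the tool's axes as they then stand; what a row does not reach is not made up. A row lasts 1/12 s, in which the tool goes at most 41.7 mm and 7.16 degrees, less where a joint would pass 70% of its speed; a pose out of reach is approached as far as the arm can. A call with a number of a shift or a turn outside -1 to 1 is refused whole. A call with a gripper value outside its range is refused whole. The fingers move at their own pace and stop on an object; "force" is the grip in N (left out, the last holds). Time passes only in rows, so rows that do not move let the fingers close. It gives the time, the measured TCP pose, the force, the opening and the grip force at its end, in the units of the state.
- status.state(): the state, without advancing time (a new reading comes with each control period).
- optics.get_image(name): name is "scene" or "top" or "wrist"; returns (picture, depth): 420x560x3 uint8, red, green, blue; 420x560 float32, mm along the optical axis (not along the pixel's ray), 0 where there is no reading.
- optics.camera_params(name): a dict with "intrinsics" (3x3 intrinsics, pixels), "pose" (4x4, takes a point from camera to world coordinates). Camera axes: x right, y down, z forward; pixel columns grow to the right and rows downward; lengths in mm; the calibration is good to about 2 mm. The wrist camera is an equidistant fisheye: a pixel r from the principal point sees the ray r / f radians off the axis. A picture is of the moment at which its call begins: read the wrist's pose just before it. camera_params takes no time and is no camera call; for the wrist camera it gives the pose at the moment of the call.
- workorder.job_done(): hands the job in; it is judged then, once.
Trained networks look in the newest picture that a camera, given by its name, has taken for a name from the list of things; names that differ only in an ending like _2 or _b are one class to them, and where a whole thing is asked for, a point or a joint stands for the part that bears it (a point fixed in the world has none). Each returns a list of dicts, best first, with "confidence" (0 to 1); they miss things now and then, are a little off and sometimes report something else, mostly with a low value. They report only what shows in the picture. A call takes as long as a camera call. They do not tell look-alikes from the thing itself.
- optics.search_frame(camera, query): "bbox" ([left, top, width, height] as shares, 0 to 1, of the picture: columns of its width, rows of its height, round what is visible of it).
- optics.regions_of(camera, query): "pixels" (420x560 bool, what is visible of it) and "bbox" ([left, top, width, height] as shares, 0 to 1, of the picture: columns of its width, rows of its height, round what is visible of it).
- optics.spot_point(camera, query): "at" ([column, row] as shares, 0 to 1, of the picture: columns of its width, rows of its height: a listed point, or the origin of a listed thing).
The state is a dict: "time_s": time; "joint_pos": joint angles; "qvel": joint speeds; "tau": joint torques, N m; "tcp_pos": TCP position; "eef_rot": TCP orientation; "wrist_force": force on the tool from outside, world axes, zero at the start; "ft_torque": the same for the moment, N m; "finger_gap": opening from 0.0 (shut) to 1.0 (fully open); "gripper_force": force on a finger pad.
Only numpy, scipy, OpenCV 4.12 (cv2) and the standard library are available. Lean on these libraries where they do the work, as an engineer would, in place of code of your own. Each camera call takes 0.05 s, during which the arm holds its last target. There are 200 camera calls.

## Working session

There is one attempt and no reset: what is moved stays moved. The work goes in short steps, Python scripts to look and compute and a tool call to move; the robot and the scene stay as the last step left them, time stands still between calls to the robot, and variables do not carry over. Pictures are saved under pics/ and viewed, at most 10 in all, crops included, and the job is handed in when it is done.

Besides the shell and the picture viewer there is one more tool, called after "Emit:" by a JSON object that holds its "op" and its "data". jog_arm: Moves the arm, as the interface text tells. Its arguments: {"type":"object","properties":{"series":{"type":"array"},"force":{"type":"number"}},"required":["series"]}

```bash
ls; mkdir -p pics
cat > h.py <<'E'
import numpy as np, cv2
from station import status, optics, workorder
np.set_printoptions(precision=2,suppress=True)
def pts(cam,d,P):
    K=np.array(P["intrinsics"]);T=np.array(P["pose"])
    v,u=np.mgrid[0:d.shape[0],0:d.shape[1]]
    x=(u-K[0,2])/K[0,0];y=(v-K[1,2])/K[1,1]
    if cam=="wrist":
        r=np.hypot(x,y)+1e-9;s=np.tan(np.minimum(r,1.5))/r;x=x*s;y=y*s
    p=np.stack([x*d,y*d,d],-1)
    return p@T[:3,:3].T+T[:3,3]
def grab(cam):
    P=optics.camera_params(cam);im,d=optics.get_image(cam)
    return im,d,pts(cam,d,P)
E
python3 - <<'E'
from h import *
for c in ["top","scene"]:
    im,d,p=grab(c)
    np.savez(c,im=im,d=d,p=p)
    cv2.imwrite(f"pics/{c}0.png",im[:,:,::-1])
    print(c,np.array(optics.camera_params(c)["pose"])[:3,3])
    for q in ["vice","plinth","fixed_jaw","jaw_tab","plinth_center","pad"]:
        for r in optics.spot_point(c,q)[:4]:
            a=r["at"];u,v=int(a[0]*560),int(a[1]*420);print(q,round(r["confidence"],2),u,v,p[min(v,419),min(u,559)])
E
```

```text
pics
top [ 403.83   -8.51 1101.28]
vice 0.93 418 129 [ 744.41 -346.56   36.51]
vice 0.65 357 200 [ 548.89 -168.76   49.23]
vice 0.56 401 293 [ 301.95 -275.63   33.35]
vice 0.16 355 188 [ 576.87 -160.7    76.85]
plinth 0.88 351 194 [ 560.85 -149.28   79.48]
plinth 0.55 231 223 [498.34 177.19   5.76]
plinth 0.43 313 192 [574.68 -52.23  41.23]
fixed_jaw 0.98 418 111 [ 792.11 -346.37   47.14]
fixed_jaw 0.6 404 279 [ 338.87 -281.67   48.24]
fixed_jaw 0.55 353 184 [ 587.59 -155.91   76.98]
jaw_tab 0.88 425 117 [ 760.39 -350.82   87.09]
jaw_tab 0.7 357 212 [ 514.93 -165.01   64.98]
jaw_tab 0.67 406 297 [ 296.06 -276.64   76.95]
plinth_center 0.59 356 188 [ 577.17 -163.62   74.72]
plinth_center 0.55 313 191 [577.82 -52.4   38.76]
pad 0.68 230 221 [504.04 180.07   5.29]
pad 0.35 351 193 [ 563.57 -149.47   78.91]
scene [1148.95  723.46  729.06]
vice 0.84 275 176 [ 310.29 -266.02   25.74]
vice 0.7 230 228 [ 577.93 -139.13   22.2 ]
vice 0.58 126 225 [ 773.72 -335.84   26.61]
vice 0.19 225 223 [ 596.5  -131.72   50.35]
plinth 0.81 248 247 [590.6  -48.05  16.51]
plinth 0.8 225 224 [ 596.18 -132.69   46.63]
fixed_jaw 0.97 217 226 [ 612.55 -145.68   41.71]
fixed_jaw 0.91 262 174 [ 356.17 -272.21   47.51]
fixed_jaw 0.74 111 226 [ 815.06 -327.64   47.08]
fixed_jaw 0.43 216 281 [719.76  -3.81  10.41]
jaw_tab 0.77 118 200 [ 716.1  -514.02    1.34]
jaw_tab 0.7 269 155 [ 201.15 -423.08    5.15]
jaw_tab 0.66 238 195 [ 522.52 -169.45   86.7 ]
plinth_center 0.85 219 214 [ 596.73 -154.97   66.92]
plinth_center 0.6 245 243 [598.15 -48.89  32.29]
plinth_center 0.28 226 223 [ 588.21 -139.85   42.47]
pad 0.77 339 278 [502.37 176.84   4.66]
```

View pics/top0.png

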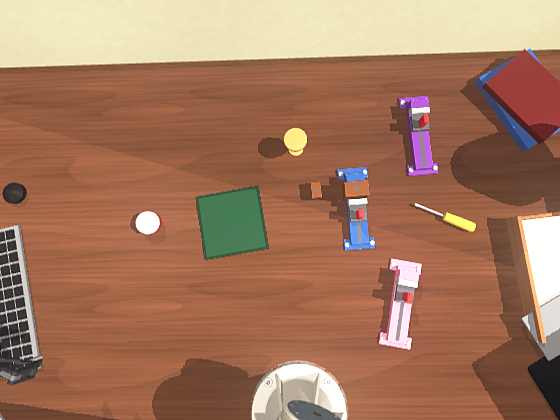

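Run:
```python
import cv2
a=cv2.imread("pics/scene0.png")[120:320,80:380];cv2.imwrite("pics/s1.png",cv2.resize(a,(780,520),interpolation=2))
```

```text
(no output)
```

View pics/s1.png

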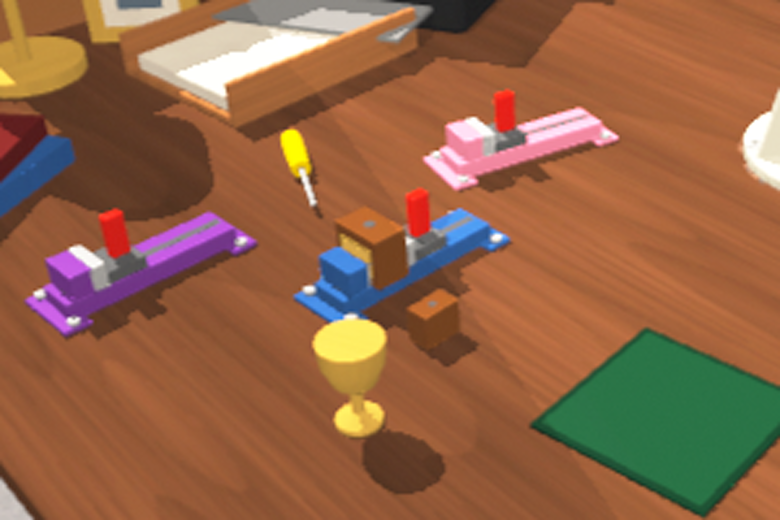

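Candidates for the plinth: brown block in the blue vice at top px (356,188), and the smaller loose block at (315,190), which is the look-alike. For the vice: blue (357,205), purple (420,130) and pink (400,300). I choose the blue vice and the larger block in it. The crop shows its brass plate facing the fixed jaw (+x). Cup is at (295,140), tin at (148,222), driver at (445,217) and pad at (232,222).

```bash
cat >> h.py <<'E'
from scipy.spatial.transform import Rotation as Ro
def plan(p,R,g,n=None,p0=None,R0=None):
    """rows from pose 0 (default: measured) to p,R ; returns end pose"""
    s=status.state()
    p0=np.array(s["tcp_pos"]) if p0 is None else p0; R0=np.array(s["eef_rot"]).reshape(3,3) if R0 is None else R0
    w=Ro.from_matrix(R0.T@R).as_rotvec(); wd=np.degrees(w)
    k=max(np.abs(wd).max()/4,np.linalg.norm(wd)/7,np.linalg.norm(p-p0)/25)
    n=n or max(1,int(np.ceil(k))); Rk=R0.copy(); rows=[]
    for i in range(n):
        # shift in the tool axes at row start
        rows.append(list(np.round(Rk.T@(p-p0)/n/25,2))+list(np.round(wd/n/4,2))+[g]); Rk=Rk@Ro.from_rotvec(w/n).as_matrix()
    for i in range(0,n,8):
        print("["+", ".join(f"{x:g}" for r in rows[i:i+8] for x in r)+"]")
    return p,R
def frame(yaw,tilt):
    """tool: y along vice y-axis-ish, pointing down, leaning back toward vice +x by tilt"""
    a=np.array([np.cos(yaw)*np.sin(tilt),np.sin(yaw)*np.sin(tilt),np.cos(tilt)]) # back dir
    z=-a; y=np.array([-np.sin(yaw),np.cos(yaw),0]); return np.stack([np.cross(y,z),y,z],1)
E
python3 - <<'E'
from h import *
z=np.load("top.npz");im=z["im"];p=z["p"]
hsv=cv2.cvtColor(im,cv2.COLOR_RGB2HSV)
m=(hsv[...,0]>100)&(hsv[...,0]<125)&(hsv[...,1]>120)&(p[...,0]>430)&(p[...,0]<660)&(p[...,1]<-80)&(p[...,1]>-240)
q=p[m];print(len(q)); print(cv2.minAreaRect(q[:,:2].astype(np.float32)))
m2=(hsv[...,0]>40)&(hsv[...,0]<85)&(hsv[...,1]>80)&(p[...,2]<20)&(abs(p[...,1]-180)<140)
print("pad",cv2.minAreaRect(p[m2][:,:2].astype(np.float32)))
b=(p[...,2]>70)&(abs(p[...,0]-578)<50)&(abs(p[...,1]+160)<60)
print("plinth top",b.sum(),cv2.minAreaRect(p[b][:,:2].astype(np.float32)),p[b].mean(0))
for n,(u,v) in dict(small=(315,190),cup=(295,138),tin=(148,222)).items(): print(n,p[v,u])
s=status.state();print(np.array(s["eef_rot"]),s["finger_gap"],s["time_s"])
E
```

```text
711
((538.5303955078125, -170.44430541992188), (217.79991149902344, 82.82213592529297), 3.153611660003662)
pad ((501.3866271972656, 176.75411987304688), (176.57139587402344, 179.10044860839844), 9.18664836883545)
plinth top 383 ((577.180419921875, -164.28538513183594), (39.9022331237793, 64.02810668945312), 3.5396292209625244) [ 576.71 -164.18   77.31]
small [581.15 -58.11  34.54]
cup [712.74  -6.87  88.05]
tin [503.51 400.14  35.16]
[[-0.94  0.34  0.  ]
 [ 0.34  0.94  0.  ]
 [-0.    0.   -1.  ]] 1.0004868602480264 0.7
```

Run:
```python
from h import *
plan(np.array([545,-170,290.]),frame(np.radians(3.3),0),0,n=24)
```

```text
[-0.95, -1, -0.1, 0, 0, -0.24, 0, -0.93, -1.02, -0.1, 0, 0, -0.24, 0, -0.92, -1.03, -0.1, 0, 0, -0.24, 0, -0.9, -1.05, -0.1, 0, 0, -0.24, 0, -0.88, -1.06, -0.1, 0, 0, -0.24, 0, -0.86, -1.08, -0.1, 0, 0, -0.24, 0, -0.84, -1.09, -0.1, 0, 0, -0.24, 0, -0.83, -1.1, -0.1, 0, 0, -0.24, 0]
[-0.81, -1.12, -0.1, 0, 0, -0.24, 0, -0.79, -1.13, -0.1, 0, 0, -0.24, 0, -0.77, -1.14, -0.1, 0, 0, -0.24, 0, -0.75, -1.16, -0.1, 0, 0, -0.24, 0, -0.73, -1.17, -0.1, 0, 0, -0.24, 0, -0.71, -1.18, -0.1, 0, 0, -0.24, 0, -0.69, -1.19, -0.1, 0, 0, -0.24, 0, -0.67, -1.21, -0.1, 0, 0, -0.24, 0]
[-0.65, -1.22, -0.1, 0, 0, -0.24, 0, -0.63, -1.23, -0.1, 0, 0, -0.24, 0, -0.61, -1.24, -0.1, 0, 0, -0.24, 0, -0.59, -1.25, -0.1, 0, 0, -0.24, 0, -0.57, -1.26, -0.1, 0, 0, -0.24, 0, -0.55, -1.27, -0.1, 0, 0, -0.24, 0, -0.52, -1.28, -0.1, 0, 0, -0.24, 0, -0.5, -1.28, -0.1, 0, 0, -0.24, 0]
```

Emit:
{"op": "jog_arm", "data": {"series": [-0.9,-1,-0.1,0,0,-0.24,0,-0.9,-1,-0.1,0,0,-0.24,0,-0.9,-1,-0.1,0,0,-0.24,0,-0.9,-1,-0.1,0,0,-0.24,0,-0.9,-1,-0.1,0,0,-0.24,0,-0.9,-1,-0.1,0,0,-0.24,0,-0.8,-1,-0.1,0,0,-0.24,0,-0.8,-1,-0.1,0,0,-0.24,0]}}

```text
time_s: 1.37
tcp_pos: [323.6, 344.8, 251.6]
eef_rot: [[-0.978, 0.21, 0.0], [0.21, 0.978, 0.0], [-0.0, 0.0, -1.0]]
wrist_force: [0.3, 0.4, -0.7]
finger_gap: 0.998
gripper_force: 0.0
```

Emit:
{"op": "jog_arm", "data": {"series": [-0.8,-1,-0.1,0,0,-0.24,0,-0.8,-1,-0.1,0,0,-0.24,0,-0.8,-1,-0.1,0,0,-0.24,0,-0.7,-1,-0.1,0,0,-0.24,0,-0.7,-1,-0.1,0,0,-0.24,0,-0.7,-1,-0.1,0,0,-0.24,0,-0.7,-1,-0.1,0,0,-0.24,0,-0.7,-1,-0.1,0,0,-0.24,0]}}

```text
time_s: 2.03
tcp_pos: [438.6, 124.3, 271.7]
eef_rot: [[-0.997, 0.078, 0.001], [0.078, 0.997, 0.0], [-0.001, 0.0, -1.0]]
wrist_force: [0.9, 0.1, -0.0]
finger_gap: 1.002
gripper_force: 0.0
```

Emit:
{"op": "jog_arm", "data": {"series": [-0.6,-1,-0.1,0,0,-0.24,0,-0.6,-1,-0.1,0,0,-0.24,0,-0.6,-1,-0.1,0,0,-0.24,0,-0.6,-1,-0.1,0,0,-0.24,0,-0.6,-1,-0.1,0,0,-0.24,0,-0.5,-1,-0.1,0,0,-0.24,0,-0.5,-1,-0.1,0,0,-0.24,0,-0.5,-1,-0.1,0,0,-0.24,0]}}

```text
time_s: 2.7
tcp_pos: [546.9, -78.0, 291.5]
eef_rot: [[-0.998, -0.056, 0.0], [-0.056, 0.998, 0.0], [-0.0, -0.0, -1.0]]
wrist_force: [0.2, 0.4, -0.5]
finger_gap: 0.999
gripper_force: 0.0
```

Run:
```python
from h import *
plan(np.array([545,-170,270.]),frame(np.radians(3.3),0),0)
s=status.state();print(s["tcp_pos"],s["joint_pos"],s["time_s"])
```

```text
[0.07, -0.92, 0.22, -0, 0, -0.01, 0, 0.07, -0.92, 0.22, -0, 0, -0.01, 0, 0.07, -0.92, 0.22, -0, 0, -0.01, 0, 0.07, -0.92, 0.22, -0, 0, -0.01, 0]
[546.93 -77.98 291.51] [-0.14  0.19  1.72  0.    1.23 -1.77] 2.7
```

Emit:
{"op": "jog_arm", "data": {"series": [0.07,-0.92,0.22,0,0,0,0,0.07,-0.92,0.22,0,0,0,0,0.07,-0.92,0.22,0,0,0,0,0.07,-0.92,0.22,0,0,0,0,0,0,0,0,0,0,0,0,0,0,0,0,0,0]}}

```text
time_s: 3.2
tcp_pos: [544.3, -169.6, 268.9]
eef_rot: [[-0.999, -0.053, -0.001], [-0.053, 0.999, 0.0], [0.001, 0.0, -1.0]]
wrist_force: [0.2, 0.2, -1.2]
finger_gap: 1.002
gripper_force: 0.0
```

Run:
```python
from h import *
P=optics.camera_params("wrist");print(np.array(P["pose"]),P["intrinsics"],status.state()["tcp_pos"])
im,d,p=grab("wrist");np.savez("w1",im=im,d=d,p=p);cv2.imwrite("pics/w1.png",im[:,:,::-1])
hsv=cv2.cvtColor(im,cv2.COLOR_RGB2HSV)
near=(abs(p[...,0]-545)<130)&(abs(p[...,1]+168)<60)&(d>0)
bl=(hsv[...,0]>100)&(hsv[...,0]<125)&(hsv[...,1]>120)&near
for n,z0,z1 in [("lug",3,10),("bed",18,26),("fix",46,54)]:
    q=p[bl&(p[...,2]>z0)&(p[...,2]<z1)];print(n,len(q),cv2.minAreaRect(q[:,:2].astype(np.float32)) if len(q)>5 else 0, q[:,2].mean())
q=p[near&(p[...,2]>73)&(p[...,2]<82)&(hsv[...,0]<16)&(hsv[...,2]<170)&(p[...,0]>545)];print("plinth",len(q),cv2.minAreaRect(q[:,:2].astype(np.float32)),q.mean(0))
rd=((hsv[...,0]<6)|(hsv[...,0]>174))&(hsv[...,1]>170)&near&(p[...,2]>80)
q=p[rd];print("tab",len(q),cv2.minAreaRect(q[:,:2].astype(np.float32)),q[:,2].mean())
```

```text
[[  -0.05    0.96    0.26  478.49]
 [   1.      0.05    0.01 -174.32]
 [   0.      0.26   -0.97  411.73]
 [   0.      0.      0.      1.  ]] [[325.19   0.   280.34]
 [  0.   325.19 209.58]
 [  0.     0.     1.  ]] [ 544.28 -169.64  268.91]
lug 773 ((534.3980712890625, -171.6190948486328), (223.7473907470703, 80.78677368164062), 3.173435926437378) 6.200711438260054
bed 1558 ((463.92047119140625, -175.8148193359375), (60.61206817626953, 48.583534240722656), 3.0259556770324707) 22.08028771689314
fix 488 ((616.3046875, -167.4592742919922), (15.233336448669434, 48.89518356323242), 3.0603859424591064) 50.214423245523946
plinth 160 ((577.0916748046875, -164.6244659423828), (40.07188034057617, 62.121376037597656), 3.369621992111206) [ 570.11 -158.91   76.92]
tab 42 ((508.9747619628906, -169.57730102539062), (20.421415328979492, 8.157837867736816), 29.556629180908203) 83.69283750859194
```

View pics/w1.png

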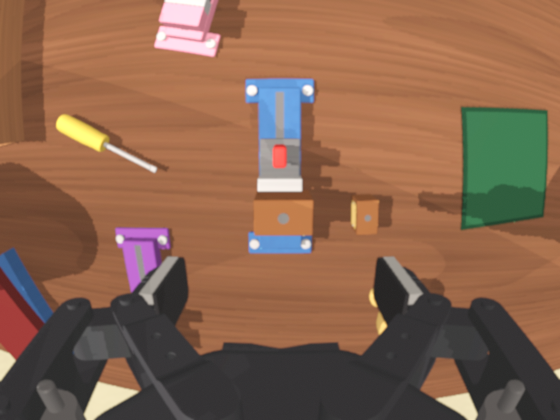

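The wrist picture shows the plinth (255–313, 200–235) between the white slide-jaw face and the blue fixed jaw, 4–5 mm off the vice's axis towards +y. Red tab is at (280,156). I'll grasp it leaning 50° back over the fixed jaw.

Run:
```python
from h import *
yaw=np.radians(3.2);R=frame(yaw,np.radians(50));a=-R[:,2]
C=np.array([577.1,-164.7,50]);T=C-18*a
p,R=plan(T+110*a,R,0,n=13)
print("in");plan(T,R,0,n=6,p0=p,R0=R);print(T+110*a,T)
```

```text
[-0.32, 0.01, 0.49, 0, 0.96, -0, 0, -0.35, 0.01, 0.47, 0, 0.96, -0, 0, -0.38, 0.01, 0.45, 0, 0.96, -0, 0, -0.41, 0.01, 0.42, 0, 0.96, -0, 0, -0.44, 0.01, 0.39, 0, 0.96, -0, 0, -0.46, 0.01, 0.36, 0, 0.96, -0, 0, -0.49, 0.01, 0.33, 0, 0.96, -0, 0, -0.51, 0.01, 0.3, 0, 0.96, -0, 0]
[-0.53, 0.01, 0.26, 0, 0.96, -0, 0, -0.54, 0.01, 0.22, 0, 0.96, -0, 0, -0.56, 0.01, 0.19, 0, 0.96, -0, 0, -0.57, 0.01, 0.15, 0, 0.96, -0, 0, -0.58, 0.01, 0.11, 0, 0.96, -0, 0]
in
[-0, -0, 0.73, 0, 0, 0, 0, -0, -0, 0.73, 0, 0, 0, 0, -0, -0, 0.73, 0, 0, 0, 0, -0, -0, 0.73, 0, 0, 0, 0, -0, -0, 0.73, 0, 0, 0, 0, -0, -0, 0.73, 0, 0, 0, 0]
[ 647.47 -160.77  109.14] [ 563.33 -165.47   38.43]
```

Emit:
{"op": "jog_arm", "data": {"series": [-0.32,0.01,0.49,0,0.96,0,0,-0.35,0.01,0.47,0,0.96,0,0,-0.38,0.01,0.45,0,0.96,0,0,-0.41,0.01,0.42,0,0.96,0,0,-0.44,0.01,0.39,0,0.96,0,0,-0.46,0.01,0.36,0,0.96,0,0,-0.49,0.01,0.33,0,0.96,0,0,-0.51,0.01,0.3,0,0.96,0,0]}}

```text
time_s: 3.92
tcp_pos: [609.2, -161.8, 170.6]
eef_rot: [[-0.857, -0.057, -0.512], [-0.048, 0.998, -0.029], [0.513, -0.001, -0.859]]
wrist_force: [1.3, -0.7, -0.2]
finger_gap: 0.998
gripper_force: 0.0
```

Emit:
{"op": "jog_arm", "data": {"series": [-0.53,0.01,0.26,0,0.96,0,0,-0.54,0.01,0.22,0,0.96,0,0,-0.56,0.01,0.19,0,0.96,0,0,-0.57,0.01,0.15,0,0.96,0,0,-0.58,0.01,0.11,0,0.96,0,0,0,0,0,0,0,0,0]}}

```text
time_s: 4.42
tcp_pos: [647.3, -157.3, 101.5]
eef_rot: [[-0.634, -0.058, -0.771], [-0.038, 0.998, -0.043], [0.772, 0.002, -0.635]]
wrist_force: [-1.1, -0.2, -2.6]
finger_gap: 1.003
gripper_force: 0.0
```

Run:
```python
from h import *
yaw=np.radians(3.2);R=frame(yaw,np.radians(50));a=-R[:,2]
T=np.array([563.3,-165.5,38.4])
plan(T,R,0,n=6);s=status.state();print(s["tcp_pos"],s["joint_pos"])
```

```text
[0.03, -0.02, 0.7, -0, -0.02, 0.01, 0, 0.03, -0.02, 0.7, -0, -0.02, 0.01, 0, 0.03, -0.02, 0.7, -0, -0.02, 0.01, 0, 0.04, -0.02, 0.7, -0, -0.02, 0.01, 0, 0.04, -0.02, 0.7, -0, -0.02, 0.01, 0, 0.04, -0.02, 0.7, -0, -0.02, 0.01, 0]
[ 647.25 -157.32  101.55] [-0.16  1.06  0.93 -0.18  2.02 -1.79]
```

Emit:
{"op": "jog_arm", "data": {"series": [0.03,-0.02,0.7,0,-0.02,0.01,0,0.03,-0.02,0.7,0,-0.02,0.01,0,0.03,-0.02,0.7,0,-0.02,0.01,0,0.04,-0.02,0.7,0,-0.02,0.01,0,0.04,-0.02,0.7,0,-0.02,0.01,0,0.04,-0.02,0.7,0,-0.02,0.01,0,0,0,0,0,0,0,0]}}

```text
time_s: 5.0
tcp_pos: [562.5, -166.6, 44.8]
eef_rot: [[-0.648, -0.053, -0.76], [-0.032, 0.999, -0.042], [0.761, -0.003, -0.649]]
wrist_force: [-0.6, 1.6, -0.7]
finger_gap: 1.001
gripper_force: 0.0
```

Run:
```python
from h import *
s=status.state();print(s["tcp_pos"],s["wrist_force"])
im,d,p=grab("wrist");cv2.imwrite("pics/w2.png",im[:,:,::-1])
```

```text
[ 562.5  -166.64   44.81] [-0.57  1.55 -0.71]
```

View pics/w2.png

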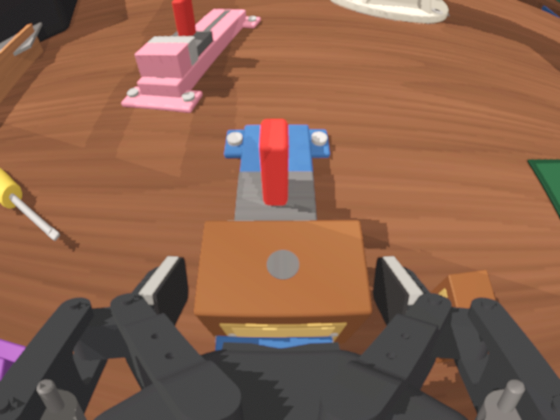

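The plinth (195–368, 222–335) lies between the pads, brass facing the fixed jaw. Small nudge, then grip.

Emit:
{"op": "jog_arm", "data": {"series": [-0.22,0.04,0,0,0,0,0,0,0,0,0,0,0,0.5,0,0,0,0,0,0,0.5,0,0,0,0,0,0,0.6,0,0,0,0,0,0,0.6,0,0,0,0,0,0,0.6,0,0,0,0,0,0,0.6], "force": 50}}

```text
time_s: 5.63
tcp_pos: [569.2, -166.2, 41.4]
eef_rot: [[-0.65, -0.053, -0.758], [-0.032, 0.999, -0.042], [0.759, -0.003, -0.651]]
wrist_force: [3.5, 1.3, 5.9]
finger_gap: 0.745
gripper_force: 55.5
```

Emit:
{"op": "jog_arm", "data": {"series": [0.3,0,-0.26,0,0,0,0.6,0.6,0,-0.52,0,0,0,0.6,0.6,0,-0.52,0,0,0,0.6,0.6,0,-0.52,0,0,0,0.6,0.6,0,-0.52,0,0,0,0.6,0.6,0,-0.52,0,0,0,0.6,0.6,0,-0.52,0,0,0,0.6,0,0,0,0,0,0,0.6]}}

```text
time_s: 6.3
tcp_pos: [571.1, -166.2, 175.9]
eef_rot: [[-0.655, -0.052, -0.754], [-0.03, 0.999, -0.043], [0.755, -0.005, -0.655]]
wrist_force: [0.3, -0.4, -1.3]
finger_gap: 0.742
gripper_force: 55.0
```

Run:
```python
from h import *
s=status.state();print(s["tcp_pos"],s["wrist_force"],s["finger_gap"])
# plinth centre in tool frame (at grasp)
Rg=np.array([[-0.65,-0.053,-0.758],[-0.032,0.999,-0.042],[0.759,-0.003,-0.651]]);pg=np.array([569.2,-166.2,41.4])
c=Rg.T@(np.array([577.1,-164.7,50])-pg);print("c in tool",c)
yaw=np.radians(3.2)
Rz=Ro.from_euler("y",-90,degrees=True).as_matrix()
Y=Ro.from_euler("z",3.2,degrees=True).as_matrix()
R2=Y@Rz@Y.T@Rg   # rotate about vice y so +x -> +z
c[1]=0
C2=np.array([520,170,4+20+1.]);T2=C2-R2@c
print(T2,R2)
p,R=plan(T2+[0,0,110],R2,0.6,n=23)
print("down");plan(T2,R2,0.6,n=8,p0=p,R0=R)
```

```text
[ 571.09 -166.22  175.89] [ 0.3  -0.41 -1.33] 0.7420213816499241
c in tool [  1.34   1.05 -11.65]
[528.59 170.48  17.03] [[-0.76 -0.05  0.65]
 [-0.04  1.    0.04]
 [-0.65  0.   -0.76]]
[-0.03, 0.59, 0.09, -0.01, -0.97, -0, 0.6, -0.03, 0.59, 0.09, -0.01, -0.97, -0, 0.6, -0.02, 0.59, 0.09, -0.01, -0.97, -0, 0.6, -0.02, 0.59, 0.09, -0.01, -0.97, -0, 0.6, -0.01, 0.59, 0.09, -0.01, -0.97, -0, 0.6, -0, 0.59, 0.09, -0.01, -0.97, -0, 0.6, 0, 0.59, 0.09, -0.01, -0.97, -0, 0.6, 0.01, 0.59, 0.09, -0.01, -0.97, -0, 0.6]
[0.02, 0.59, 0.09, -0.01, -0.97, -0, 0.6, 0.02, 0.59, 0.09, -0.01, -0.97, -0, 0.6, 0.03, 0.59, 0.09, -0.01, -0.97, -0, 0.6, 0.03, 0.59, 0.09, -0.01, -0.97, -0, 0.6, 0.04, 0.59, 0.09, -0.01, -0.97, -0, 0.6, 0.05, 0.59, 0.08, -0.01, -0.97, -0, 0.6, 0.05, 0.59, 0.08, -0.01, -0.97, -0, 0.6, 0.06, 0.59, 0.08, -0.01, -0.97, -0, 0.6]
[0.06, 0.59, 0.07, -0.01, -0.97, -0, 0.6, 0.07, 0.59, 0.07, -0.01, -0.97, -0, 0.6, 0.07, 0.59, 0.06, -0.01, -0.97, -0, 0.6, 0.08, 0.59, 0.06, -0.01, -0.97, -0, 0.6, 0.08, 0.59, 0.05, -0.01, -0.97, -0, 0.6, 0.08, 0.59, 0.05, -0.01, -0.97, -0, 0.6, 0.09, 0.59, 0.04, -0.01, -0.97, -0, 0.6]
down
[0.36, -0, 0.42, -0, 0, -0, 0.6, 0.36, -0, 0.42, -0, 0, -0, 0.6, 0.36, -0, 0.42, -0, 0, -0, 0.6, 0.36, -0, 0.42, -0, 0, -0, 0.6, 0.36, -0, 0.42, -0, 0, -0, 0.6, 0.36, -0, 0.42, -0, 0, -0, 0.6, 0.36, -0, 0.42, -0, 0, -0, 0.6, 0.36, -0, 0.42, -0, 0, -0, 0.6]
```

Emit:
{"op": "jog_arm", "data": {"series": [-0.03,0.59,0.09,0,-0.97,0,0.6,-0.03,0.59,0.09,0,-0.97,0,0.6,-0.02,0.59,0.09,0,-0.97,0,0.6,-0.02,0.59,0.09,0,-0.97,0,0.6,-0.01,0.59,0.09,0,-0.97,0,0.6,0,0.59,0.09,0,-0.97,0,0.6,0,0.59,0.09,0,-0.97,0,0.6,0.01,0.59,0.09,0,-0.97,0,0.6]}}

```text
time_s: 6.97
tcp_pos: [554.4, -47.8, 154.2]
eef_rot: [[-0.949, -0.052, -0.311], [-0.049, 0.999, -0.019], [0.311, -0.003, -0.95]]
wrist_force: [0.1, -0.4, -2.4]
finger_gap: 0.743
gripper_force: 55.0
```

Emit:
{"op": "jog_arm", "data": {"series": [0.02,0.59,0.09,0,-0.97,0,0.6,0.02,0.59,0.09,0,-0.97,0,0.6,0.03,0.59,0.09,0,-0.97,0,0.6,0.03,0.59,0.09,0,-0.97,0,0.6,0.04,0.59,0.09,0,-0.97,0,0.6,0.05,0.59,0.08,0,-0.97,0,0.6,0.05,0.59,0.08,0,-0.97,0,0.6,0.06,0.59,0.08,0,-0.97,0,0.6]}}

```text
time_s: 7.63
tcp_pos: [538.9, 69.4, 137.1]
eef_rot: [[-0.973, -0.053, 0.223], [-0.052, 0.999, 0.009], [-0.223, -0.003, -0.975]]
wrist_force: [-0.2, -0.3, -2.6]
finger_gap: 0.74
gripper_force: 55.1
```

Emit:
{"op": "jog_arm", "data": {"series": [0.06,0.59,0.07,0,-0.97,0,0.6,0.07,0.59,0.07,0,-0.97,0,0.6,0.07,0.59,0.06,0,-0.97,0,0.6,0.08,0.59,0.06,0,-0.97,0,0.6,0.08,0.59,0.05,0,-0.97,0,0.6,0.08,0.59,0.05,0,-0.97,0,0.6,0.09,0.59,0.04,0,-0.97,0,0.6,0,0,0,0,0,0,0.6]}}

```text
time_s: 8.3
tcp_pos: [531.6, 128.6, 125.6]
eef_rot: [[-0.855, -0.036, 0.518], [-0.046, 0.999, -0.007], [-0.517, -0.03, -0.856]]
wrist_force: [-0.5, -0.6, -1.1]
finger_gap: 0.743
gripper_force: 55.2
```

Run:
```python
from h import *
s=status.state();print(s["tcp_pos"],s["wrist_force"],s["finger_gap"],s["joint_pos"])
Rg=np.array([[-0.65,-0.053,-0.758],[-0.032,0.999,-0.042],[0.759,-0.003,-0.651]])
Y=Ro.from_euler("z",3.2,degrees=True).as_matrix()
R2=Y@Ro.from_euler("y",-90,degrees=True).as_matrix()@Y.T@Rg
plan(np.array([528.6,170.5,24]),R2,0.6)
im,d,p=grab("scene");cv2.imwrite("pics/s2.png",cv2.resize(im[180:380,180:480,::-1],(750,500)))
```

```text
[531.55 128.56 125.57] [-0.51 -0.63 -1.12] 0.7432071326587982 [ 0.35  0.22  2.27 -0.95  0.23 -0.37]
[0.42, 0.36, 0.68, -0.1, -0.47, 0.02, 0.6, 0.45, 0.35, 0.67, -0.1, -0.47, 0.02, 0.6, 0.47, 0.35, 0.66, -0.1, -0.47, 0.02, 0.6, 0.49, 0.34, 0.64, -0.1, -0.47, 0.02, 0.6, 0.51, 0.34, 0.63, -0.1, -0.47, 0.02, 0.6]
```

View pics/s2.png

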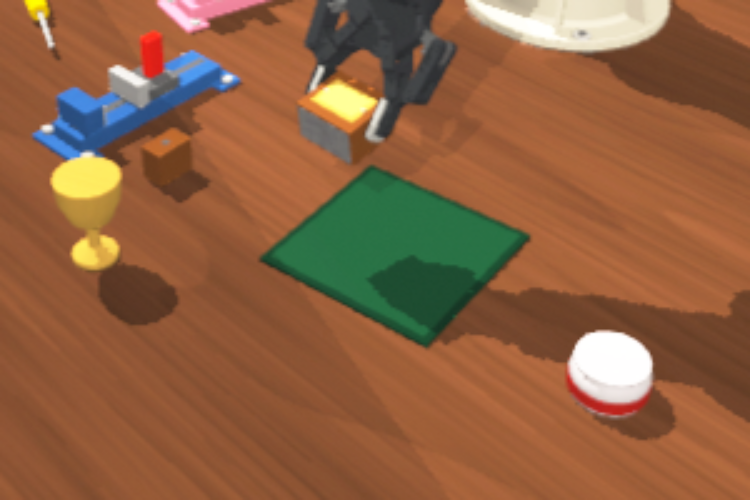

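The scene crop shows the plinth held with the brass face turning up (345,100) and the felt face forwards. Joint 5 is near its limit there, so I'll lean sideways (yaw −88°) before setting it down.

```bash
cat >> h.py <<'E'
Rg=np.array([[-0.65,-0.053,-0.758],[-0.032,0.999,-0.042],[0.759,-0.003,-0.651]]);cg=np.array([1.34,0,-11.65])
Y=Ro.from_euler("z",3.2,degrees=True).as_matrix()
R2=Ro.from_euler("z",-88,degrees=True).as_matrix()@Y@Ro.from_euler("y",-90,degrees=True).as_matrix()@Y.T@Rg
T2=np.array([515,170,24.5])-R2@cg
E
python3 - <<'E'
from h import *
print(T2);plan(T2+[0,0,80],R2,0.6,n=24)
E
```

```text
[515.78 161.43  16.53]
[0.05, 0.06, 0.03, 0.52, -0.07, 0.75, 0.6, 0.05, 0.06, 0.03, 0.52, -0.07, 0.75, 0.6, 0.05, 0.05, 0.02, 0.52, -0.07, 0.75, 0.6, 0.05, 0.05, 0.02, 0.52, -0.07, 0.75, 0.6, 0.06, 0.05, 0.02, 0.52, -0.07, 0.75, 0.6, 0.06, 0.05, 0.02, 0.52, -0.07, 0.75, 0.6, 0.06, 0.04, 0.01, 0.52, -0.07, 0.75, 0.6, 0.06, 0.04, 0.01, 0.52, -0.07, 0.75, 0.6]
[0.07, 0.04, 0.01, 0.52, -0.07, 0.75, 0.6, 0.07, 0.04, 0.01, 0.52, -0.07, 0.75, 0.6, 0.07, 0.03, 0.01, 0.52, -0.07, 0.75, 0.6, 0.07, 0.03, 0.01, 0.52, -0.07, 0.75, 0.6, 0.07, 0.03, 0, 0.52, -0.07, 0.75, 0.6, 0.07, 0.02, 0, 0.52, -0.07, 0.75, 0.6, 0.08, 0.02, 0, 0.52, -0.07, 0.75, 0.6, 0.08, 0.01, 0, 0.52, -0.07, 0.75, 0.6]
[0.08, 0.01, 0, 0.52, -0.07, 0.75, 0.6, 0.08, 0.01, 0, 0.52, -0.07, 0.75, 0.6, 0.08, 0, -0, 0.52, -0.07, 0.75, 0.6, 0.08, -0, -0, 0.52, -0.07, 0.75, 0.6, 0.08, -0.01, -0, 0.52, -0.07, 0.75, 0.6, 0.08, -0.01, -0, 0.52, -0.07, 0.75, 0.6, 0.08, -0.01, -0, 0.52, -0.07, 0.75, 0.6, 0.08, -0.02, -0, 0.52, -0.07, 0.75, 0.6]
```

Emit:
{"op": "jog_arm", "data": {"series": [0.05,0.06,0,0.52,-0.07,0.75,0.6,0.05,0.06,0,0.52,-0.07,0.75,0.6,0.05,0.05,0,0.52,-0.07,0.75,0.6,0.05,0.05,0,0.52,-0.07,0.75,0.6,0.06,0.05,0,0.52,-0.07,0.75,0.6,0.06,0.05,0,0.52,-0.07,0.75,0.6,0.06,0.04,0,0.52,-0.07,0.75,0.6,0.06,0.04,0,0.52,-0.07,0.75,0.6]}}

```text
time_s: 9.02
tcp_pos: [524.2, 139.8, 119.2]
eef_rot: [[-0.746, 0.459, 0.482], [0.356, 0.887, -0.294], [-0.563, -0.048, -0.825]]
wrist_force: [0.5, -0.1, -1.8]
finger_gap: 0.74
gripper_force: 55.4
```

Emit:
{"op": "jog_arm", "data": {"series": [0.07,0.04,0,0.52,-0.07,0.75,0.6,0.07,0.04,0,0.52,-0.07,0.75,0.6,0.07,0.03,0,0.52,-0.07,0.75,0.6,0.07,0.03,0,0.52,-0.07,0.75,0.6,0.07,0.03,0,0.52,-0.07,0.75,0.6,0.07,0.02,0,0.52,-0.07,0.75,0.6,0.08,0.02,0,0.52,-0.07,0.75,0.6,0.08,0.01,0,0.52,-0.07,0.75,0.6]}}

```text
time_s: 9.68
tcp_pos: [517.8, 152.0, 110.0]
eef_rot: [[-0.455, 0.834, 0.312], [0.648, 0.551, -0.526], [-0.61, -0.037, -0.791]]
wrist_force: [0.3, -0.1, -1.8]
finger_gap: 0.741
gripper_force: 55.4
```

Emit:
{"op": "jog_arm", "data": {"series": [0.08,0.01,0,0.52,-0.07,0.75,0.6,0.08,0.01,0,0.52,-0.07,0.75,0.6,0.08,0,0,0.52,-0.07,0.75,0.6,0.08,0,0,0.52,-0.07,0.75,0.6,0.08,0,0,0.52,-0.07,0.75,0.6,0.08,0,0,0.52,-0.07,0.75,0.6,0.08,0,0,0.52,-0.07,0.75,0.6,0,0,0,0,0,0,0.6]}}

```text
time_s: 10.35
tcp_pos: [514.9, 162.9, 100.8]
eef_rot: [[-0.108, 0.99, 0.087], [0.758, 0.138, -0.637], [-0.643, -0.003, -0.766]]
wrist_force: [0.5, -0.1, -1.8]
finger_gap: 0.742
gripper_force: 55.5
```

Run:
```python
from h import *
print(status.state()["joint_pos"]);plan(T2+[0,0,20],R2,0.6)
```

```text
[ 0.66  0.6   1.79 -0.63  1.23  0.89]
[0.53, 0.01, 0.67, 0.14, -0.05, 0.21, 0.6, 0.54, 0.01, 0.67, 0.14, -0.05, 0.21, 0.6, 0.54, 0.01, 0.67, 0.14, -0.05, 0.21, 0.6]
```

Emit:
{"op": "jog_arm", "data": {"series": [0.53,0.01,0.67,0.14,-0.05,0.21,0.6,0.54,0.01,0.67,0.14,-0.05,0.21,0.6,0.54,0.01,0.67,0.14,-0.05,0.21,0.6,0,0,0,0,0,0,0.6]}}

```text
time_s: 10.68
tcp_pos: [514.2, 159.0, 34.0]
eef_rot: [[-0.068, 0.996, 0.059], [0.754, 0.09, -0.651], [-0.654, -0.0, -0.757]]
wrist_force: [-0.7, -0.3, -1.5]
finger_gap: 0.741
gripper_force: 55.5
```

Run:
```python
from h import *
s=status.state();print(s["tcp_pos"],s["eef_rot"]-R2);plan(T2+[0,0,3],R2,0.6,n=3)
```

```text
[514.21 158.98  33.98] [[-0. -0. -0.]
 [-0.  0. -0.]
 [-0. -0.  0.]]
[0.15, 0.02, 0.13, -0, 0.02, 0.02, 0.6, 0.15, 0.02, 0.13, -0, 0.02, 0.02, 0.6, 0.15, 0.02, 0.13, -0, 0.02, 0.02, 0.6]
```

Emit:
{"op": "jog_arm", "data": {"series": [0.13,0,0.15,0,0,0,0.6,0.13,0,0.15,0,0,0,0.6,0.1,0,0.12,0,0,0,0.6,0,0,0,0,0,0,0.6]}}

```text
time_s: 11.02
tcp_pos: [516.6, 159.8, 23.5]
eef_rot: [[-0.063, 0.996, 0.065], [0.754, 0.09, -0.651], [-0.654, 0.008, -0.756]]
wrist_force: [-0.0, -0.1, -2.6]
finger_gap: 0.741
gripper_force: 55.5
```

Emit:
{"op": "jog_arm", "data": {"series": [0.03,0,0.03,0,0,0,0.6,0.03,0,0.03,0,0,0,0.6,0,0,0,0,0,0,0.6]}}

```text
time_s: 11.27
tcp_pos: [516.8, 159.9, 21.5]
eef_rot: [[-0.062, 0.996, 0.065], [0.753, 0.09, -0.652], [-0.655, 0.009, -0.756]]
wrist_force: [-0.0, -0.3, -2.4]
finger_gap: 0.739
gripper_force: 55.5
```

Emit:
{"op": "jog_arm", "data": {"series": [0.03,0,0.03,0,0,0,0.6,0.03,0,0.03,0,0,0,0.6,0.03,0,0.03,0,0,0,0.6,0,0,0,0,0,0,0.6]}}

```text
time_s: 11.6
tcp_pos: [516.7, 159.9, 17.9]
eef_rot: [[-0.062, 0.996, 0.065], [0.753, 0.09, -0.652], [-0.655, 0.008, -0.756]]
wrist_force: [-0.2, 0.3, -1.9]
finger_gap: 0.745
gripper_force: 55.5
```

Emit:
{"op": "jog_arm", "data": {"series": [0.02,0,0.02,0,0,0,0.6,0.02,0,0.02,0,0,0,0.6,0,0,0,0,0,0,0.6]}}

```text
time_s: 11.85
tcp_pos: [516.8, 160.0, 17.0]
eef_rot: [[-0.062, 0.996, 0.065], [0.753, 0.09, -0.652], [-0.655, 0.009, -0.755]]
wrist_force: [-0.3, 0.5, 2.2]
finger_gap: 0.74
gripper_force: 56.0
```

Emit:
{"op": "jog_arm", "data": {"series": [0.02,0,0.02,0,0,0,0.6,0,0,0,0,0,0,0,0,0,0,0,0,0,0,0,0,0,0,0,0,0,0,0,0,0,0,0,0,-0.3,0,0,0,0,0,0,-1,0,0,0,0,0,0,-1,0,0,0,0]}}

```text
$.series: bad value
```

Run:
```python
from h import *
s=status.state();print(s["tcp_pos"],s["finger_gap"])
```

```text
[516.76 160.    16.98] 0.7397670411918
```

Emit:
{"op": "jog_arm", "data": {"series": [0.02,0,0.02,0,0,0,0.6,0,0,0,0,0,0,0,0,0,0,0,0,0,0,0,0,0,0,0,0,0,0,0,0,0,0,0,0,0,0,-0.3,0,0,0,0,0,0,-1,0,0,0,0,0,0,-1,0,0,0,0]}}

```text
time_s: 12.52
tcp_pos: [512.3, 197.4, 59.7]
eef_rot: [[-0.063, 0.996, 0.063], [0.752, 0.089, -0.653], [-0.656, 0.006, -0.755]]
wrist_force: [-0.3, 0.2, 0.9]
finger_gap: 1.001
gripper_force: 0.0
```

Run:
```python
from h import *
s=status.state();print(s["tcp_pos"],s["finger_gap"])
yaw=np.radians(-84.8)
plan(np.array([490,165,270.]),frame(yaw,0),0)
```

```text
[512.26 197.36  59.69] 1.0006484358909369
[-0.59, -0.09, -0.51, 0.01, 0.93, -0.01, 0, -0.55, -0.09, -0.54, 0.01, 0.93, -0.01, 0, -0.51, -0.09, -0.58, 0.01, 0.93, -0.01, 0, -0.48, -0.09, -0.61, 0.01, 0.93, -0.01, 0, -0.44, -0.09, -0.64, 0.01, 0.93, -0.01, 0, -0.39, -0.09, -0.67, 0.01, 0.93, -0.01, 0, -0.35, -0.09, -0.69, 0.01, 0.93, -0.01, 0, -0.3, -0.09, -0.71, 0.01, 0.93, -0.01, 0]
[-0.26, -0.09, -0.73, 0.01, 0.93, -0.01, 0, -0.21, -0.09, -0.74, 0.01, 0.93, -0.01, 0, -0.16, -0.09, -0.76, 0.01, 0.93, -0.01, 0]
```

Emit:
{"op": "jog_arm", "data": {"series": [0,0,-1,0,0,0,0,-0.5,0,-0.6,0,0.93,0,0,-0.5,0,-0.6,0,0.93,0,0,-0.5,0,-0.6,0,0.93,0,0,-0.45,0,-0.6,0,0.93,0,0,-0.4,0,-0.67,0,0.93,0,0,-0.35,0,-0.7,0,0.93,0,0,-0.3,0,-0.7,0,0.93,0,0]}}

```text
time_s: 13.18
tcp_pos: [511.0, 204.6, 215.1]
eef_rot: [[-0.085, 0.996, 0.032], [0.964, 0.09, -0.251], [-0.253, 0.01, -0.967]]
wrist_force: [0.4, -0.0, -0.3]
finger_gap: 0.999
gripper_force: 0.0
```

Emit:
{"op": "jog_arm", "data": {"series": [-0.3,0,-0.7,0,0.93,0,0,-0.2,0,-0.3,0,0.93,0,0,-0.2,0,0,0,0.93,0,0,-0.2,0,0,0,0.93,0,0,0,0,0,0,0,0,0,0,0,0,0,0,0,0]}}

```text
time_s: 13.68
tcp_pos: [512.3, 187.3, 242.0]
eef_rot: [[-0.088, 0.996, 0.009], [0.996, 0.088, -0.0], [-0.001, 0.009, -1.0]]
wrist_force: [-0.5, -0.2, 0.0]
finger_gap: 0.996
gripper_force: 0.0
```

Run:
```python
from h import *
print(status.state()["tcp_pos"],status.state()["joint_pos"])
im,d,p=grab("wrist");cv2.imwrite("pics/w3.png",im[:,:,::-1])
hsv=cv2.cvtColor(im,cv2.COLOR_RGB2HSV)
m=(p[...,2]>36)&(p[...,2]<55)&(abs(p[...,0]-515)<60)&(abs(p[...,1]-170)<60)&(d>0)
q=p[m];print(m.sum(),cv2.minAreaRect(q[:,:2].astype(np.float32)),q.mean(0),np.linalg.lstsq(np.c_[q[:,:2]-q[:,:2].mean(0),np.ones(len(q))],q[:,2],rcond=None)[0])
```

```text
[512.3  187.27 241.99] [ 0.35  0.21  1.8  -0.    1.12  0.26]
3026 ((516.0765991210938, 168.04246520996094), (64.33284759521484, 57.004581451416016), 5.574100971221924) [515.81 169.64  44.32] [ 0.   -0.01 44.32]
```

View pics/w3.png

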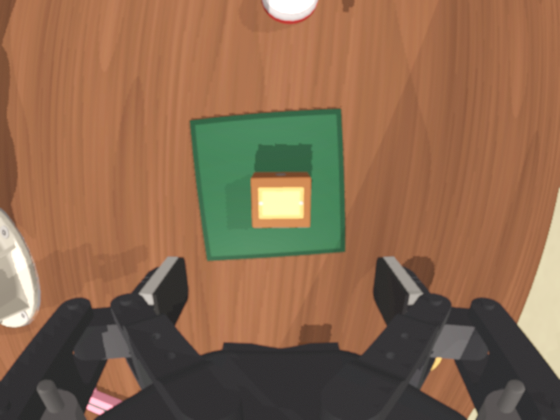

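The brass face is up on the pad at (281,202), the plinth is flat, centred at world (516,168.5). Next, open the jaw by its tab.

Run:
```python
from h import *
im,d,p=grab("top");hsv=cv2.cvtColor(im,cv2.COLOR_RGB2HSV)
rd=((hsv[...,0]<6)|(hsv[...,0]>174))&(hsv[...,1]>170)&(abs(p[...,0]-520)<60)&(abs(p[...,1]+170)<40)
q=p[rd];print("tab",len(q),q[q[:,2]>70].mean(0))
plan(np.array([490,-174,200.]),frame(np.radians(3.2),0),0.2,n=23)
```

```text
tab 66 [ 510.39 -170.96   81.85]
[-0.62, -0.1, 0.07, 0, 0, -0.96, 0.2, -0.62, -0.14, 0.07, 0, 0, -0.96, 0.2, -0.61, -0.18, 0.07, 0, 0, -0.96, 0.2, -0.59, -0.22, 0.07, 0, 0, -0.96, 0.2, -0.58, -0.26, 0.07, 0, 0, -0.96, 0.2, -0.56, -0.29, 0.07, 0, 0, -0.96, 0.2, -0.54, -0.33, 0.07, 0, 0, -0.96, 0.2, -0.51, -0.37, 0.07, 0, 0, -0.96, 0.2]
[-0.49, -0.4, 0.07, 0, 0, -0.96, 0.2, -0.46, -0.43, 0.07, 0, 0, -0.96, 0.2, -0.43, -0.46, 0.07, 0, 0, -0.96, 0.2, -0.4, -0.49, 0.07, 0, 0, -0.96, 0.2, -0.37, -0.51, 0.07, 0, 0, -0.96, 0.2, -0.33, -0.54, 0.07, 0, 0, -0.96, 0.2, -0.29, -0.56, 0.07, 0, 0, -0.96, 0.2, -0.26, -0.58, 0.07, 0, 0, -0.96, 0.2]
[-0.22, -0.59, 0.07, 0, 0, -0.96, 0.2, -0.18, -0.61, 0.07, 0, 0, -0.96, 0.2, -0.14, -0.62, 0.07, 0, 0, -0.96, 0.2, -0.09, -0.62, 0.07, 0, 0, -0.96, 0.2, -0.05, -0.63, 0.07, 0, 0, -0.96, 0.2, -0.01, -0.63, 0.07, 0, 0, -0.96, 0.2, 0.03, -0.63, 0.07, 0, 0, -0.96, 0.2]
```

Emit:
{"op": "jog_arm", "data": {"series": [-0.62,-0.1,0.07,0,0,-0.96,0.2,-0.62,-0.14,0.07,0,0,-0.96,0.2,-0.61,-0.18,0.07,0,0,-0.96,0.2,-0.59,-0.22,0.07,0,0,-0.96,0.2,-0.58,-0.26,0.07,0,0,-0.96,0.2,-0.56,-0.29,0.07,0,0,-0.96,0.2,-0.54,-0.33,0.07,0,0,-0.96,0.2,-0.51,-0.37,0.07,0,0,-0.96,0.2]}}

```text
time_s: 14.45
tcp_pos: [504.3, 62.2, 226.9]
eef_rot: [[-0.59, 0.807, 0.008], [0.807, 0.59, -0.0], [-0.005, 0.006, -1.0]]
wrist_force: [0.8, 0.2, 0.1]
finger_gap: 0.797
gripper_force: 0.0
```

Emit:
{"op": "jog_arm", "data": {"series": [-0.49,-0.4,0.07,0,0,-0.96,0.2,-0.46,-0.43,0.07,0,0,-0.96,0.2,-0.43,-0.46,0.07,0,0,-0.96,0.2,-0.4,-0.49,0.07,0,0,-0.96,0.2,-0.37,-0.51,0.07,0,0,-0.96,0.2,-0.33,-0.54,0.07,0,0,-0.96,0.2,-0.29,-0.56,0.07,0,0,-0.96,0.2,-0.26,-0.58,0.07,0,0,-0.96,0.2]}}

```text
time_s: 15.12
tcp_pos: [497.3, -64.0, 212.8]
eef_rot: [[-0.92, 0.393, 0.007], [0.393, 0.92, -0.0], [-0.007, 0.003, -1.0]]
wrist_force: [0.6, 0.5, 0.1]
finger_gap: 0.801
gripper_force: 0.0
```

Emit:
{"op": "jog_arm", "data": {"series": [-0.22,-0.59,0.07,0,0,-0.96,0.2,-0.18,-0.61,0.07,0,0,-0.96,0.2,-0.14,-0.62,0.07,0,0,-0.96,0.2,-0.09,-0.62,0.07,0,0,-0.96,0.2,-0.05,-0.63,0.07,0,0,-0.96,0.2,0,-0.63,0.07,0,0,-0.96,0.2,0.03,-0.63,0.07,0,0,-0.96,0.2,0,0,0,0,0,0,0.2]}}

```text
time_s: 15.78
tcp_pos: [491.1, -175.6, 200.2]
eef_rot: [[-0.998, -0.064, 0.007], [-0.064, 0.998, -0.001], [-0.007, -0.001, -1.0]]
wrist_force: [0.2, 0.7, -0.3]
finger_gap: 0.8
gripper_force: 0.0
```

```bash
cat >> h.py <<'E'
def vice():
    im,d,p=grab("wrist");hsv=cv2.cvtColor(im,cv2.COLOR_RGB2HSV)
    near=(abs(p[...,0]-535)<140)&(abs(p[...,1]+168)<70)&(d>0)
    bl=(hsv[...,0]>100)&(hsv[...,0]<125)&(hsv[...,1]>120)&near
    for n,z0,z1 in [("lug",3,10),("bed",18,26),("fix",46,54)]:
        q=p[bl&(p[...,2]>z0)&(p[...,2]<z1)];r=cv2.minAreaRect(q[:,:2].astype(np.float32)) if len(q)>5 else 0;print(n,len(q),r)
    rd=((hsv[...,0]<6)|(hsv[...,0]>174))&(hsv[...,1]>150)&near&(p[...,2]>78)
    q=p[rd];print("tab",len(q),cv2.minAreaRect(q[:,:2].astype(np.float32)),q[:,2].mean())
    wh=(hsv[...,1]<50)&(hsv[...,2]>120)&near&(p[...,2]>46)&(p[...,2]<54)
    q=p[wh];print("slide jaw top",len(q),cv2.minAreaRect(q[:,:2].astype(np.float32)))
    return im,p
E
python3 - <<'E'
from h import *
print(status.state()["tcp_pos"]);im,p=vice();cv2.imwrite("pics/w4.png",im[:,:,::-1])
E
```

```text
[ 491.06 -175.59  200.18]
lug 1153 ((534.1516723632812, -171.596435546875), (224.31527709960938, 81.5527572631836), 3.241392135620117)
bed 3113 ((517.143310546875, -173.20460510253906), (166.0784454345703, 49.41783905029297), 3.0522868633270264)
fix 916 ((610.193115234375, -167.7113800048828), (24.672550201416016, 48.95298385620117), 3.4452412128448486)
tab 391 ((497.59259033203125, -185.8890838623047), (57.66225051879883, 21.09119987487793), 43.76615524291992) 90.70837828188617
slide jaw top 756 ((580.950927734375, -169.324462890625), (83.48912048339844, 49.975223541259766), 2.7842838764190674)
```

View pics/w4.png

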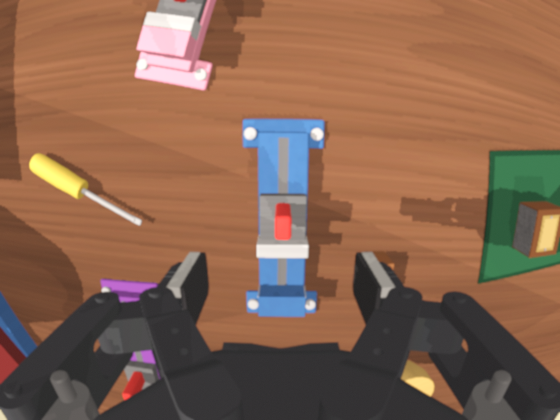

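The jaw tab is at (283,222), the jaws are clear and the bed is empty. Descend on the tab and pinch.

Emit:
{"op": "jog_arm", "data": {"series": [-0.4,0.03,0.8,0,0,0,0.2,-0.4,0.03,0.8,0,0,0.15,0.2,0,0,0.9,0,0,0,0.2,0,0,0.9,0,0,0,0.2,0,0,0.9,0,0,0,0.2,0,0,0.9,0,0,0,0.2,0,0,0.3,0,0,0,0.5,0,0,0,0,0,0,0.9], "force": 40}}

```text
time_s: 16.5
tcp_pos: [510.8, -170.1, 61.7]
eef_rot: [[-0.999, -0.05, 0.005], [-0.05, 0.999, 0.002], [-0.005, 0.002, -1.0]]
wrist_force: [-0.2, 0.5, 0.7]
finger_gap: 0.526
gripper_force: 0.0
```

Emit:
{"op": "jog_arm", "data": {"series": [0,0,0,0,0,0,1,0,0,0,0,0,0,1,0,0,0,0,0,0,1,0,0,0,0,0,0,1,0,0,0,0,0,0,1,0,0,0,0,0,0,1]}}

```text
time_s: 17.0
tcp_pos: [513.0, -172.3, 64.9]
eef_rot: [[-0.999, -0.05, 0.011], [-0.05, 0.999, -0.0], [-0.011, -0.001, -1.0]]
wrist_force: [-0.1, -2.4, 8.4]
finger_gap: 0.153
gripper_force: 42.5
```

Emit:
{"op": "jog_arm", "data": {"series": [0.2,0,0,0,0,0,1,0.3,0,0,0,0,0,1,0.3,0,0,0,0,0,1,0.3,0,0,0,0,0,1,0.1,0,0,0,0,0,1,0,0,0,0,0,0,1]}}

```text
time_s: 17.5
tcp_pos: [483.1, -173.9, 64.9]
eef_rot: [[-0.999, -0.05, 0.012], [-0.05, 0.999, -0.001], [-0.012, -0.001, -1.0]]
wrist_force: [-0.0, -1.5, 12.6]
finger_gap: 0.151
gripper_force: 43.1
```

Emit:
{"op": "jog_arm", "data": {"series": [0,0,0,0,0,0,0.2,0,0,0,0,0,0,0.2,0,0,0,0,0,0,0.2,0,0,-0.8,0,0,0,0.2,0,0,-1,0,0,0,0.2,0,0,-1,0,0,0,0.2,0,0,-1,0,0,0,0,0,0,-1,0,0,0,0]}}

```text
time_s: 18.17
tcp_pos: [480.1, -173.0, 183.9]
eef_rot: [[-0.999, -0.05, 0.007], [-0.05, 0.999, 0.001], [-0.007, 0.001, -1.0]]
wrist_force: [0.3, -1.0, -0.1]
finger_gap: 1.0
gripper_force: 0.0
```

Run:
```python
from h import *
s=status.state();print(s["tcp_pos"]);im,p=vice()
# look for the slide-jaw edge
plan(np.array([516,168.3,150.]),frame(np.radians(-84.4),0),0,n=23)
```

```text
[ 480.12 -172.95  183.95]
lug 1246 ((534.316650390625, -172.01812744140625), (224.61526489257812, 81.45674896240234), 3.082747220993042)
bed 3202 ((517.0386962890625, -172.8759002685547), (166.13839721679688, 49.9282112121582), 3.520423650741577)
fix 915 ((609.31396484375, -167.6327667236328), (23.62804412841797, 49.5565071105957), 2.878740072250366)
tab 448 ((481.3180847167969, -188.72698974609375), (40.1048469543457, 21.08036994934082), 89.69544982910156) 87.15783295624685
slide jaw top 873 ((566.3377075195312, -170.14707946777344), (113.74523162841797, 49.4573974609375), 3.5634524822235107)
[-0.09, 0.59, 0.07, 0.01, 0.01, 0.95, 0, -0.05, 0.6, 0.07, 0.01, 0.01, 0.95, 0, -0.01, 0.6, 0.07, 0.01, 0.01, 0.95, 0, 0.03, 0.6, 0.07, 0.01, 0.01, 0.95, 0, 0.07, 0.59, 0.07, 0.01, 0.01, 0.95, 0, 0.11, 0.59, 0.07, 0.01, 0.01, 0.95, 0, 0.15, 0.58, 0.07, 0.01, 0.01, 0.95, 0, 0.19, 0.57, 0.07, 0.01, 0.01, 0.95, 0]
[0.22, 0.55, 0.07, 0.01, 0.01, 0.95, 0, 0.26, 0.54, 0.07, 0.01, 0.01, 0.95, 0, 0.3, 0.52, 0.07, 0.01, 0.01, 0.95, 0, 0.33, 0.5, 0.07, 0.01, 0.01, 0.95, 0, 0.36, 0.48, 0.07, 0.01, 0.01, 0.95, 0, 0.39, 0.45, 0.07, 0.01, 0.01, 0.95, 0, 0.42, 0.42, 0.07, 0.01, 0.01, 0.95, 0, 0.45, 0.4, 0.07, 0.01, 0.01, 0.95, 0]
[0.47, 0.37, 0.07, 0.01, 0.01, 0.95, 0, 0.5, 0.33, 0.07, 0.01, 0.01, 0.95, 0, 0.52, 0.3, 0.07, 0.01, 0.01, 0.95, 0, 0.54, 0.27, 0.07, 0.01, 0.01, 0.95, 0, 0.55, 0.23, 0.07, 0.01, 0.01, 0.95, 0, 0.57, 0.19, 0.07, 0.01, 0.01, 0.95, 0, 0.58, 0.15, 0.07, 0.01, 0.01, 0.95, 0]
```

Emit:
{"op": "jog_arm", "data": {"series": [-0.09,0.59,0.07,0,0,0.95,0,-0.05,0.6,0.07,0,0,0.95,0,0,0.6,0.07,0,0,0.95,0,0.03,0.6,0.07,0,0,0.95,0,0.07,0.59,0.07,0,0,0.95,0,0.11,0.59,0.07,0,0,0.95,0,0.15,0.58,0.07,0,0,0.95,0,0.19,0.57,0.07,0,0,0.95,0]}}

```text
time_s: 18.88
tcp_pos: [491.9, -53.1, 168.8]
eef_rot: [[-0.885, 0.465, 0.007], [0.465, 0.885, 0.001], [-0.006, 0.004, -1.0]]
wrist_force: [0.5, 0.6, -0.3]
finger_gap: 1.0
gripper_force: 0.0
```

Emit:
{"op": "jog_arm", "data": {"series": [0.22,0.55,0.07,0,0,0.95,0,0.26,0.54,0.07,0,0,0.95,0,0.3,0.52,0.07,0,0,0.95,0,0.33,0.5,0.07,0,0,0.95,0,0.36,0.48,0.07,0,0,0.95,0,0.39,0.45,0.07,0,0,0.95,0,0.42,0.42,0.07,0,0,0.95,0,0.45,0.4,0.07,0,0,0.95,0]}}

```text
time_s: 19.55
tcp_pos: [503.6, 65.8, 154.9]
eef_rot: [[-0.528, 0.849, 0.007], [0.849, 0.528, 0.001], [-0.003, 0.007, -1.0]]
wrist_force: [-0.6, 0.2, -0.1]
finger_gap: 1.0
gripper_force: 0.0
```

Emit:
{"op": "jog_arm", "data": {"series": [0.47,0.37,0.07,0,0,0.95,0,0.5,0.33,0.07,0,0,0.95,0,0.52,0.3,0.07,0,0,0.95,0,0.54,0.27,0.07,0,0,0.95,0,0.55,0.23,0.07,0,0,0.95,0,0.57,0.19,0.07,0,0,0.95,0,0.58,0.15,0.07,0,0,0.95,0,0,0,0,0,0,0,0]}}

```text
time_s: 20.22
tcp_pos: [514.2, 171.3, 142.7]
eef_rot: [[-0.093, 0.996, 0.008], [0.996, 0.093, 0.001], [0.0, 0.008, -1.0]]
wrist_force: [0.3, 1.2, -0.4]
finger_gap: 1.003
gripper_force: 0.0
```

Run:
```python
from h import *
im,d,p=grab("wrist")
m=(p[...,2]>38)&(p[...,2]<55)&(abs(p[...,0]-515)<60)&(abs(p[...,1]-170)<60)&(d>0)
hsv=cv2.cvtColor(im,cv2.COLOR_RGB2HSV);m&=(hsv[...,1]>80)
q=p[m];r=cv2.minAreaRect(q[:,:2].astype(np.float32));print(m.sum(),r,q.mean(0))
F=frame(np.radians(-84.4),0);P=np.array([516,168.3,60.])
plan(P,F,0,n=4);plan(P-[0,0,55],F,0,n=4,p0=P,R0=F)
```

```text
4033 ((516.0344848632812, 167.8065185546875), (64.66034698486328, 57.1829719543457), 5.558680534362793) [515.66 170.24  44.15]
[-0.02, 0.01, 0.83, 0.03, 0, -0, 0, -0.02, 0.01, 0.83, 0.03, 0, -0, 0, -0.02, 0.02, 0.83, 0.03, 0, -0, 0, -0.02, 0.02, 0.83, 0.03, 0, -0, 0]
[0, 0, 0.55, 0, 0, 0, 0, 0, 0, 0.55, 0, 0, 0, 0, 0, 0, 0.55, 0, 0, 0, 0, 0, 0, 0.55, 0, 0, 0, 0]
```

Emit:
{"op": "jog_arm", "data": {"series": [-0.03,0.01,0.83,0.03,0,0,0,-0.03,0.01,0.83,0.03,0,0,0,-0.03,0.02,0.83,0.03,0,0,0,-0.03,0.02,0.83,0.03,0,0,0,0,0,0.55,0,0,0,0,0,0,0.55,0,0,0,0,0,0,0.55,0,0,0,0,0,0,0,0,0,0,0]}}

```text
time_s: 20.93
tcp_pos: [514.7, 165.2, 16.9]
eef_rot: [[-0.097, 0.995, -0.004], [0.995, 0.097, -0.002], [-0.001, -0.004, -1.0]]
wrist_force: [-0.5, -1.1, -0.5]
finger_gap: 1.004
gripper_force: 0.0
```

Run:
```python
from h import *
plan(np.array([516,168.3,6.]),frame(np.radians(-84.4),0),0,n=1);print(status.state()["tcp_pos"])
```

```text
[0.12, 0.07, 0.43, -0.06, 0.02, -0.01, 0]
[514.7  165.24  16.88]
```

Emit:
{"op": "jog_arm", "data": {"series": [0.12,0.05,0.43,-0.06,0.02,0,0,0,0,0,0,0,0,0.4,0,0,0,0,0,0,0.6,0,0,0,0,0,0,0.6,0,0,0,0,0,0,0.6,0,0,0,0,0,0,0.6,0,0,0,0,0,0,0.6], "force": 50}}

```text
time_s: 21.52
tcp_pos: [517.9, 169.7, 9.0]
eef_rot: [[-0.095, 0.995, 0.005], [0.995, 0.095, 0.002], [0.001, 0.005, -1.0]]
wrist_force: [-0.2, -0.9, 3.9]
finger_gap: 0.744
gripper_force: 56.0
```

Emit:
{"op": "jog_arm", "data": {"series": [0,0,-0.3,0,0,0,0.6,0,0,-1,0,0,0,0.6,0,0,-1,0,0,0,0.6,0,0,-1,0,0,0,0.6,0,0,-1,0,0,0,0.6,0,0,-1,0,0,0,0.6,0,0,0,0,0,0,0.6]}}

```text
time_s: 22.1
tcp_pos: [519.7, 170.4, 146.1]
eef_rot: [[-0.095, 0.995, 0.011], [0.995, 0.095, 0.004], [0.003, 0.012, -1.0]]
wrist_force: [0.7, 0.6, -0.5]
finger_gap: 0.742
gripper_force: 56.0
```

Run:
```python
from h import *
s=status.state();print(s["tcp_pos"],s["finger_gap"])
plan(np.array([563,-169.8,130.]),frame(np.radians(3.2),0),0.6,n=23)
```

```text
[519.72 170.43 146.1 ] 0.7424335672958065
[-0.6, 0.02, 0.03, 0.01, 0, -0.95, 0.6, -0.6, -0.02, 0.03, 0.01, 0, -0.95, 0.6, -0.59, -0.06, 0.03, 0.01, 0, -0.95, 0.6, -0.59, -0.1, 0.03, 0.01, 0, -0.95, 0.6, -0.58, -0.14, 0.03, 0.01, 0, -0.95, 0.6, -0.57, -0.18, 0.03, 0.01, 0, -0.95, 0.6, -0.56, -0.22, 0.03, 0.01, 0, -0.95, 0.6, -0.54, -0.25, 0.03, 0.01, 0, -0.95, 0.6]
[-0.52, -0.29, 0.03, 0.01, 0, -0.95, 0.6, -0.5, -0.32, 0.03, 0.01, 0, -0.95, 0.6, -0.48, -0.35, 0.03, 0.01, 0, -0.95, 0.6, -0.46, -0.38, 0.03, 0.01, 0, -0.95, 0.6, -0.43, -0.41, 0.03, 0.01, 0, -0.95, 0.6, -0.4, -0.44, 0.03, 0.01, 0, -0.95, 0.6, -0.37, -0.47, 0.03, 0.01, 0, -0.95, 0.6, -0.34, -0.49, 0.03, 0.01, 0, -0.95, 0.6]
[-0.3, -0.51, 0.03, 0.01, 0, -0.95, 0.6, -0.27, -0.53, 0.03, 0.01, 0, -0.95, 0.6, -0.23, -0.55, 0.03, 0.01, 0, -0.95, 0.6, -0.2, -0.56, 0.03, 0.01, 0, -0.95, 0.6, -0.16, -0.57, 0.03, 0.01, 0, -0.95, 0.6, -0.12, -0.58, 0.03, 0.01, 0, -0.95, 0.6, -0.08, -0.59, 0.03, 0.01, 0, -0.95, 0.6]
```

Emit:
{"op": "jog_arm", "data": {"series": [-0.6,0.02,0.03,0,0,-0.95,0.6,-0.6,-0.02,0.03,0,0,-0.95,0.6,-0.59,-0.06,0.03,0,0,-0.95,0.6,-0.59,-0.1,0.03,0,0,-0.95,0.6,-0.58,-0.14,0.03,0,0,-0.95,0.6,-0.57,-0.18,0.03,0,0,-0.95,0.6,-0.56,-0.22,0.03,0,0,-0.95,0.6,-0.54,-0.25,0.03,0,0,-0.95,0.6]}}

```text
time_s: 22.77
tcp_pos: [531.5, 50.2, 134.3]
eef_rot: [[-0.589, 0.808, 0.003], [0.808, 0.589, 0.002], [-0.001, 0.004, -1.0]]
wrist_force: [-0.8, -0.4, -1.5]
finger_gap: 0.746
gripper_force: 55.8
```

Emit:
{"op": "jog_arm", "data": {"series": [-0.52,-0.29,0.03,0,0,-0.95,0.6,-0.5,-0.32,0.03,0,0,-0.95,0.6,-0.48,-0.35,0.03,0,0,-0.95,0.6,-0.46,-0.38,0.03,0,0,-0.95,0.6,-0.43,-0.41,0.03,0,0,-0.95,0.6,-0.4,-0.44,0.03,0,0,-0.95,0.6,-0.37,-0.47,0.03,0,0,-0.95,0.6,-0.34,-0.49,0.03,0,0,-0.95,0.6]}}

```text
time_s: 23.43
tcp_pos: [546.5, -67.9, 128.1]
eef_rot: [[-0.917, 0.399, 0.003], [0.399, 0.917, 0.002], [-0.002, 0.003, -1.0]]
wrist_force: [-0.9, 0.0, -1.0]
finger_gap: 0.74
gripper_force: 55.8
```

Emit:
{"op": "jog_arm", "data": {"series": [-0.3,-0.51,0.03,0,0,-0.95,0.6,-0.27,-0.53,0.03,0,0,-0.95,0.6,-0.23,-0.55,0.03,0,0,-0.95,0.6,-0.2,-0.56,0.03,0,0,-0.95,0.6,-0.16,-0.57,0.03,0,0,-0.95,0.6,-0.12,-0.58,0.03,0,0,-0.95,0.6,-0.08,-0.59,0.03,0,0,-0.95,0.6,0,0,0,0,0,0,0.6]}}

```text
time_s: 24.1
tcp_pos: [559.5, -172.4, 122.8]
eef_rot: [[-0.999, -0.052, 0.004], [-0.052, 0.999, 0.001], [-0.004, 0.001, -1.0]]
wrist_force: [0.1, 0.3, -1.5]
finger_gap: 0.743
gripper_force: 55.8
```

Run:
```python
from h import *
plan(np.array([565,-170.1,75.]),frame(np.radians(3.2),0),0.6,n=4)
```

```text
[-0.05, 0.02, 0.48, 0, 0.01, -0.01, 0.6, -0.06, 0.02, 0.48, 0, 0.01, -0.01, 0.6, -0.06, 0.02, 0.48, 0, 0.01, -0.01, 0.6, -0.06, 0.02, 0.48, 0, 0.01, -0.01, 0.6]
```

Emit:
{"op": "jog_arm", "data": {"series": [-0.06,0.02,0.48,0,0.01,-0.01,0.6,-0.06,0.02,0.48,0,0.01,-0.01,0.6,-0.06,0.02,0.48,0,0.01,-0.01,0.6,-0.06,0.02,0.48,0,0.01,-0.01,0.6,0,0,0,0,0,0,0.6,0,0,0,0,0,0,0.6]}}

```text
time_s: 24.6
tcp_pos: [564.8, -167.2, 73.8]
eef_rot: [[-0.999, -0.053, -0.001], [-0.053, 0.999, 0.002], [0.001, 0.002, -1.0]]
wrist_force: [-0.4, -0.9, -1.4]
finger_gap: 0.743
gripper_force: 55.8
```

Run:
```python
from h import *
s=status.state();print(s["tcp_pos"],s["joint_pos"])
im,p=vice();cv2.imwrite("pics/w5.png",im[:,:,::-1])
hsv=cv2.cvtColor(im,cv2.COLOR_RGB2HSV)
q=p[(p[...,2]>75)&(p[...,2]<100)&(abs(p[...,0]-565)<50)&(abs(p[...,1]+170)<45)&(hsv[...,1]>80)&(hsv[...,0]<35)&(hsv[...,0]>4)]
print(len(q),cv2.minAreaRect(q[:,:2].astype(np.float32)),q[:,2].mean())
plan(np.array([565,-170.1,35.]),frame(np.radians(3.2),0),0.6,n=4)
```

```text
[ 564.8  -167.21   73.85] [-0.29  0.49  1.83  0.    0.83 -1.92]
lug 1771 ((436.3562927246094, -177.50364685058594), (29.112773895263672, 82.17805480957031), 3.288269281387329)
bed 4731 ((491.2858581542969, -174.65499877929688), (115.35002899169922, 50.43910217285156), 3.1353886127471924)
fix 0 0
tab 1615 ((482.4729309082031, -175.06727600097656), (21.11939239501953, 13.57323169708252), 4.561373710632324) 83.76276107444406
slide jaw top 2534 ((516.7529907226562, -173.27627563476562), (14.061271667480469, 49.58025360107422), 3.8417468070983887)
2365 ((547.0034790039062, -170.09683227539062), (22.222335815429688, 88.87164306640625), 3.132286787033081) 88.5631254135139
[0.01, -0.03, 0.4, 0.01, 0, -0.01, 0.6, 0.01, -0.03, 0.4, 0.01, 0, -0.01, 0.6, 0.01, -0.03, 0.4, 0.01, 0, -0.01, 0.6, 0.01, -0.03, 0.4, 0.01, 0, -0.01, 0.6]
```

View pics/w5.png

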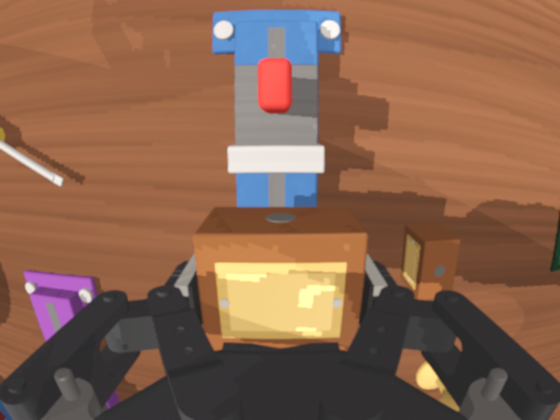

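The plinth is held level, brass up (280,300), with the bed open behind it and the slide-jaw face at row 160. The vice axis at the plinth is y ≈ −170.5; correct and lower.

Emit:
{"op": "jog_arm", "data": {"series": [0,-0.04,0.4,0,0,0,0.6,0,-0.04,0.4,0,0,0,0.6,0,-0.03,0.4,0,0,0,0.6,0,-0.02,0.2,0,0,0,0.6,0,0,0,0,0,0,0.6,0,0,0,0,0,0,0.6]}}

```text
time_s: 25.15
tcp_pos: [565.4, -171.2, 39.8]
eef_rot: [[-0.999, -0.053, 0.0], [-0.053, 0.999, 0.002], [-0.001, 0.002, -1.0]]
wrist_force: [0.7, -0.1, -1.7]
finger_gap: 0.743
gripper_force: 55.8
```

Run:
```python
from h import *
s=status.state();print(s["tcp_pos"],s["wrist_force"])
plan(np.array([565,-170.5,28.]),frame(np.radians(3.2),0),0.6,n=3)
```

```text
[ 565.45 -171.2    39.77] [ 0.67 -0.09 -1.71]
[0.01, 0.01, 0.16, 0.01, 0, -0.02, 0.6, 0.01, 0.01, 0.16, 0.01, 0, -0.02, 0.6, 0.01, 0.01, 0.16, 0.01, 0, -0.02, 0.6]
```

Emit:
{"op": "jog_arm", "data": {"series": [0.01,0.01,0.15,0,0,-0.02,0.6,0.01,0.01,0.15,0,0,-0.02,0.6,0,0.01,0.1,0,0,-0.02,0.6,0,0,0,0,0,0,0.6,0,0,0,0,0,0,0.6]}}

```text
time_s: 25.57
tcp_pos: [565.2, -170.4, 30.2]
eef_rot: [[-0.998, -0.057, 0.001], [-0.057, 0.998, 0.002], [-0.001, 0.002, -1.0]]
wrist_force: [-0.2, 0.5, -2.2]
finger_gap: 0.741
gripper_force: 55.8
```

Emit:
{"op": "jog_arm", "data": {"series": [0,0,0.04,0,0,0,0.6,0,0,0.04,0,0,0,0.6,0,0,0,0,0,0,0.6]}}

```text
time_s: 25.82
tcp_pos: [565.3, -170.4, 28.3]
eef_rot: [[-0.998, -0.057, 0.001], [-0.057, 0.998, 0.002], [-0.002, 0.001, -1.0]]
wrist_force: [0.3, -0.2, -2.1]
finger_gap: 0.739
gripper_force: 55.8
```

Emit:
{"op": "jog_arm", "data": {"series": [0,0,0.04,0,0,0,0.6,0,0,0.03,0,0,0,0.6,0,0,0,0,0,0,0.6]}}

```text
time_s: 26.07
tcp_pos: [565.5, -170.5, 27.0]
eef_rot: [[-0.998, -0.057, 0.002], [-0.057, 0.998, 0.001], [-0.002, 0.001, -1.0]]
wrist_force: [-1.2, 0.7, 4.6]
finger_gap: 0.742
gripper_force: 56.3
```

Emit:
{"op": "jog_arm", "data": {"series": [0,0,0.02,0,0,0,0.6,0,0,0.02,0,0,0,0.6,0,0,0,0,0,0,0.6]}}

```text
time_s: 26.32
tcp_pos: [565.5, -170.5, 26.9]
eef_rot: [[-0.998, -0.057, 0.002], [-0.057, 0.998, 0.002], [-0.002, 0.001, -1.0]]
wrist_force: [-3.4, 1.4, 14.9]
finger_gap: 0.74
gripper_force: 58.0
```

Emit:
{"op": "jog_arm", "data": {"series": [0,0,-0.03,0,0,0,0.6,0,0,0,0,0,0,0.15,0,0,0,0,0,0,0,0,0,0,0,0,0,0,0,0,0,0,0,0,0,0,0,-0.5,0,0,0,0,0,0,-1,0,0,0,0,0,0,-1,0,0,0,0]}}

```text
time_s: 26.98
tcp_pos: [564.4, -170.3, 89.4]
eef_rot: [[-0.998, -0.057, -0.001], [-0.057, 0.998, 0.002], [0.001, 0.002, -1.0]]
wrist_force: [-0.3, -0.7, 0.2]
finger_gap: 1.002
gripper_force: 0.0
```

Emit:
{"op": "jog_arm", "data": {"series": [0,0,-1,0,0,0,0,0.4,0,-1,0,0,0,0,0.8,0,-1,0,0,0,0,0.8,0,0,0,0,0,0,0.8,0,0,0,0,0,0.2,0,0,0,0,0,0,0.2]}}

```text
time_s: 27.48
tcp_pos: [491.9, -174.4, 164.7]
eef_rot: [[-0.998, -0.056, -0.0], [-0.056, 0.998, 0.002], [0.0, 0.002, -1.0]]
wrist_force: [-0.2, 0.6, 0.3]
finger_gap: 0.801
gripper_force: 0.0
```

```bash
cat >> h.py <<'E'
def pl():
    im,p=vice();hsv=cv2.cvtColor(im,cv2.COLOR_RGB2HSV)
    q=p[(p[...,2]>57)&(p[...,2]<67)&(abs(p[...,0]-568)<50)&(abs(p[...,1]+170)<45)&(hsv[...,1]>80)&(hsv[...,0]<35)&(hsv[...,0]>4)]
    c=q[:,:2].mean(0);print("plinth",len(q),cv2.minAreaRect(q[:,:2].astype(np.float32)),q[:,2].mean(),np.linalg.lstsq(np.c_[q[:,:2]-c,np.ones(len(q))],q[:,2],rcond=None)[0])
    return im
E
python3 - <<'E'
from h import *
s=status.state();print(s["tcp_pos"]);im=pl();cv2.imwrite("pics/w6.png",im[:,:,::-1])
plan(np.array([483,-175,100]),frame(np.radians(3.2),0),0.2,n=3)
E
```

```text
[ 491.91 -174.44  164.73]
lug 1319 ((533.6600341796875, -171.74639892578125), (223.7493896484375, 81.90951538085938), 3.3976004123687744)
bed 1572 ((485.9007263183594, -174.8756103515625), (102.3547134399414, 49.4630012512207), 3.296077251434326)
fix 802 ((611.9240112304688, -167.6754150390625), (20.37331199645996, 50.08141326904297), 3.206338405609131)
tab 541 ((482.5751037597656, -190.392333984375), (21.475513458251953, 42.884822845458984), 3.5831470489501953) 86.32937296281244
slide jaw top 1036 ((559.3834838867188, -170.60841369628906), (99.6714096069336, 50.028770446777344), 2.9327664375305176)
plinth 4124 ((564.4268798828125, -171.31495666503906), (56.07720947265625, 64.06356048583984), 3.578345775604248) 62.422315668842515 [ 0.01  0.   62.42]
[0.15, 0, 0.86, 0.01, 0.01, 0, 0.2, 0.14, 0, 0.86, 0.01, 0.01, 0, 0.2, 0.14, 0, 0.86, 0.01, 0.01, 0, 0.2]
```

View pics/w6.png

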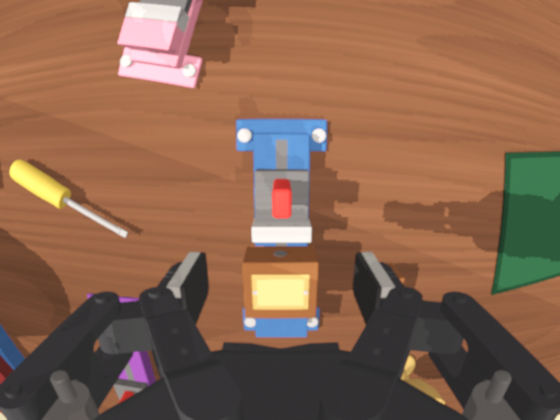

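Plinth lies on the bed, brass up (280,292), within 1 mm of the axis and 5 mm short of the fixed jaw. Now close the jaw via the tab.

Emit:
{"op": "jog_arm", "data": {"series": [0.15,0,0.86,0,0,0,0.2,0.14,0,0.86,0,0,0,0.2,0.1,0,0.86,0,0,0,0.2,0,0,0.8,0,0,0,0.2,0,0,0.8,0,0,0,0.4,0,0,0,0,0,0,0.8,0,0,0,0,0,0,1,0,0,0,0,0,0,1], "force": 60}}

```text
time_s: 28.2
tcp_pos: [486.6, -175.3, 60.1]
eef_rot: [[-0.998, -0.057, 0.002], [-0.057, 0.998, 0.001], [-0.002, 0.001, -1.0]]
wrist_force: [0.5, 0.6, -0.1]
finger_gap: 0.235
gripper_force: 0.0
```

Emit:
{"op": "jog_arm", "data": {"series": [0,0,0,0,0,0,1,0,0,0,0,0,0,1,0,0,0,0,0,0,1,0,0,0,0,0,0,1,0,0,0,0,0,0,1]}}

```text
time_s: 28.62
tcp_pos: [486.5, -173.9, 60.6]
eef_rot: [[-0.998, -0.056, 0.003], [-0.056, 0.998, 0.003], [-0.003, 0.003, -1.0]]
wrist_force: [1.5, 9.7, -0.4]
finger_gap: 0.149
gripper_force: 58.7
```

Emit:
{"op": "jog_arm", "data": {"series": [-0.1,0,0,0,0,0,1,-0.1,0,0,0,0,0,1,-0.1,0,0,0,0,0,1,-0.1,0,0,0,0,0,1,-0.1,0,0,0,0,0,1,0,0,0,0,0,0,1]}}

```text
time_s: 29.12
tcp_pos: [498.0, -173.3, 60.5]
eef_rot: [[-0.998, -0.056, 0.001], [-0.056, 0.998, 0.003], [-0.001, 0.003, -1.0]]
wrist_force: [-1.8, 7.5, 3.7]
finger_gap: 0.152
gripper_force: 59.1
```

Emit:
{"op": "jog_arm", "data": {"series": [-0.06,0,0,0,0,0,1,-0.06,0,0,0,0,0,1,-0.06,0,0,0,0,0,1,0,0,0,0,0,0,1]}}

```text
time_s: 29.45
tcp_pos: [502.1, -173.0, 60.5]
eef_rot: [[-0.998, -0.057, 0.0], [-0.057, 0.998, 0.003], [-0.0, 0.003, -1.0]]
wrist_force: [-3.6, 6.9, 4.7]
finger_gap: 0.147
gripper_force: 59.3
```

Emit:
{"op": "jog_arm", "data": {"series": [-0.04,0,0,0,0,0,1,-0.04,0,0,0,0,0,1,0,0,0,0,0,0,1]}}

```text
time_s: 29.7
tcp_pos: [504.0, -172.9, 60.5]
eef_rot: [[-0.998, -0.056, 0.0], [-0.056, 0.998, 0.003], [-0.0, 0.003, -1.0]]
wrist_force: [-4.9, 6.8, 4.4]
finger_gap: 0.152
gripper_force: 59.4
```

Emit:
{"op": "jog_arm", "data": {"series": [-0.03,0,0,0,0,0,1,-0.03,0,0,0,0,0,1,0,0,0,0,0,0,1]}}

```text
time_s: 29.95
tcp_pos: [505.3, -172.9, 60.6]
eef_rot: [[-0.998, -0.057, -0.0], [-0.057, 0.998, 0.003], [-0.0, 0.003, -1.0]]
wrist_force: [-4.6, 6.5, 5.4]
finger_gap: 0.153
gripper_force: 59.6
```

Emit:
{"op": "jog_arm", "data": {"series": [-0.03,0,0,0,0,0,1,-0.03,0,0,0,0,0,1,0,0,0,0,0,0,1]}}

```text
time_s: 30.2
tcp_pos: [505.3, -172.8, 60.5]
eef_rot: [[-0.998, -0.057, -0.003], [-0.057, 0.998, 0.003], [0.003, 0.003, -1.0]]
wrist_force: [-11.4, 4.3, 10.6]
finger_gap: 0.146
gripper_force: 60.3
```

Emit:
{"op": "jog_arm", "data": {"series": [-0.03,0,0,0,0,0,1,-0.03,0,0,0,0,0,1,0,0,0,0,0,0,1]}}

```text
time_s: 30.45
tcp_pos: [505.3, -172.8, 60.5]
eef_rot: [[-0.998, -0.057, -0.006], [-0.057, 0.998, 0.003], [0.005, 0.004, -1.0]]
wrist_force: [-17.5, 2.5, 16.8]
finger_gap: 0.146
gripper_force: 61.1
```

Emit:
{"op": "jog_arm", "data": {"series": [-0.03,0,0,0,0,0,1,-0.03,0,0,0,0,0,1,0,0,0,0,0,0,1,0,0,0,0,0,0,1]}}

```text
time_s: 30.78
tcp_pos: [505.3, -172.8, 60.5]
eef_rot: [[-0.998, -0.057, -0.008], [-0.057, 0.998, 0.003], [0.008, 0.004, -1.0]]
wrist_force: [-22.6, 1.4, 21.7]
finger_gap: 0.152
gripper_force: 61.8
```

Emit:
{"op": "jog_arm", "data": {"series": [0,0,0,0,0,0,0.2,0,0,0,0,0,0,0.2,0,0,0,0,0,0,0.2,0,0,0,0,0,0,0.2,0,0,-0.5,0,0,0,0.2,0,0,-1,0,0,0,0.2,0,0,-1,0,0,0,0.2,0,0,-1,0,0,0,0.2]}}

```text
time_s: 31.45
tcp_pos: [510.6, -173.7, 147.8]
eef_rot: [[-0.998, -0.057, 0.001], [-0.057, 0.998, 0.002], [-0.001, 0.002, -1.0]]
wrist_force: [0.7, -0.8, -0.6]
finger_gap: 0.8
gripper_force: 0.0
```

Emit:
{"op": "jog_arm", "data": {"series": [0,0,-0.5,0,0,0,0.2,0,0,0,0,0,0,0.2,0,0,0,0,0,0,0.2]}}

```text
time_s: 31.7
tcp_pos: [511.1, -173.9, 159.9]
eef_rot: [[-0.998, -0.057, 0.003], [-0.057, 0.998, 0.001], [-0.003, 0.001, -1.0]]
wrist_force: [-0.1, -0.6, -0.2]
finger_gap: 0.798
gripper_force: 0.0
```

Run:
```python
from h import *
s=status.state();print(s["tcp_pos"],s["wrist_force"]);im=pl();cv2.imwrite("pics/w7.png",im[:,:,::-1])
a,d,p=grab("scene");cv2.imwrite("pics/s7.png",np.hstack([cv2.resize(im[60:420,100:460,::-1],(400,400)),cv2.resize(a[170:310,150:290,::-1],(400,400))]))
```

```text
[ 511.13 -173.94  159.89] [-0.05 -0.62 -0.23]
lug 1338 ((533.9364013671875, -171.9122772216797), (224.49046325683594, 81.79084014892578), 3.315446138381958)
bed 2507 ((459.1116638183594, -176.31874084472656), (49.520416259765625, 50.01508712768555), 3.3203201293945312)
fix 721 ((614.8062133789062, -167.71463012695312), (16.45322036743164, 49.07331848144531), 2.576401472091675)
tab 563 ((500.47125244140625, -190.84072875976562), (21.68437385559082, 46.480682373046875), 0.6218947768211365) 88.09002039969783
slide jaw top 1091 ((569.8482055664062, -170.1889190673828), (83.16356658935547, 50.42002868652344), 3.200624465942383)
plinth 4501 ((570.1737670898438, -171.301513671875), (55.84547805786133, 64.15031433105469), 3.440746307373047) 62.412474271238025 [ 0.02  0.   62.41]
```

View pics/s7.png

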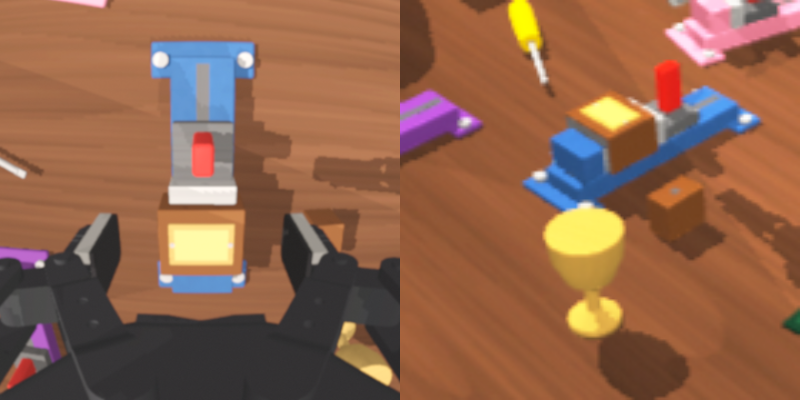

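Run:
```python
from h import *
def sl(n,q):
    c=q[:,:2].mean(0);k=np.linalg.lstsq(np.c_[q[:,:2]-c,np.ones(len(q))],q[:,2],rcond=None)[0];r=q[:,2]-np.c_[q[:,:2]-c,np.ones(len(q))]@k;print(n,len(q),np.round(k,4),r.std())
for i in range(2):
    im,d,p=grab("wrist");hsv=cv2.cvtColor(im,cv2.COLOR_RGB2HSV)
    c=Ro.from_euler("z",-3.2,degrees=True).as_matrix();L=(p-[570.2,-171,0])@c.T
    z=p[...,2];ok=d>0
    sl("plinth",p[ok&(abs(L[...,0])<24)&(abs(L[...,1])<28)&(z>55)])
    sl("bed",p[ok&(abs(L[...,0]+112)<22)&(abs(L[...,1])<20)&(z>15)&(z<30)])
    sl("desk",p[ok&(abs(L[...,0])<40)&(abs(L[...,1]+100)<50)&(z<8)])
```

```text
plinth 3429 [ 0.    0.   62.68] 0.7309099450007323
bed 2388 [ 0.   -0.   22.25] 0.71103840617525
desk 5247 [0.   0.   0.17] 0.6873393282036029
plinth 3447 [ 0.   0.  62.7] 0.7372436354946734
bed 2385 [ 0.    0.   22.24] 0.7168104766287007
desk 5238 [0.   0.   0.16] 0.6749901414244109
```

The plinth is flat, square, brass side up and against the fixed jaw, and the gripper is clear.

```bash
python3 -c "
from station import workorder
print(workorder.job_done())"
```

```text
the job is handed in; nothing more can be done
None
```

The plinth is back in the blue vice, flat on the bed with the nameplate on top, about 1 mm off the vice's centre line. The jaw was pushed against it with about 23 N, so it is tight against the fixed jaw, and released. The arm never touched the cup, the tin or the screwdriver, and I handed the job in at about 32 s.

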